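# Hang the condiment caddy on its two pins and fill it

### The job

Hang the empty white metal caddy on the stand by both keyholes at once: the two headed pins go through the wide parts of the holes and the caddy then drops so that it hangs level from the narrow slots, its back flat to the stand. Once it hangs there by itself, stand the jar and the square tin upright in it. Leave everything else on the bench where it is, and do not knock the jar, the tin or the caddy over.

Things in the scene. Friction and masses are not known exactly. Their poses are not given: they have to be found in the camera images.
- stand: Fixed steel stand: upright crossbar 290 mm wide (y), 50 to 170 mm above the bench, on two legs. Origin at bench level under the middle of its flat front face (plane x = 0); x away from the robot, square to the face, y along the crossbar, z up. Two fixed round headed pins stick out of the face towards -x, 110 mm apart, at z = 159 mm; see pin slot.
- pin_slot (a point): Middle of the slot in the stand's face, z = 159 mm, in which the pin pair is clamped fast. The pair's middle lies anywhere up to 12 mm either way along y from here: not measured, must be felt for or seen. Each pin: neck 6 mm diameter, 6.5 mm long from the face, then head 13 mm diameter, 7 mm long, coned to 6 mm at its tip, 13.5 mm from the face.
- caddy: Loose white-painted steel caddy, 0.25 to 0.5 kg: open box 90 (x) by 176 mm (y) outside, walls and floor 4 mm, rim 62 mm high, and a back plate on its +x side, x = 41 to 45 mm, 104 mm high, with two keyholes. Origin under the middle of the box; x to the back, z up. Properly hung, its origin is 70 mm above the bench and the plate's back against the stand's face, with up to 2.5 mm play.
- keyhole_l (a point): Back face (caddy x = 45 mm) of the left keyhole (caddy y = 55 mm), at the centre of its wide part, caddy z = 69.5 mm. Wide part 19 mm square; above it, z = 79 to 86 mm, it tapers to a slot 9 mm wide that ends at z = 92 mm. The pins pass through the wide parts, then the caddy drops 19.5 mm.
- keyhole_r (a point): The same on the right keyhole, caddy y = -55 mm.
- caddy_tab (a point): Grip point, 16 mm under the top of the caddy's upright tab: tab x = 35 to 45 mm, y = -28 to 28 mm, z = 104 to 148 mm in the caddy's frame; take it from above by its two flat faces, 10 mm apart across x.
- jar: Loose round glass jar with steel cap, upright, diameter 44 mm, height 95 mm, 0.1 to 0.2 kg. Origin at the centre of its underside, z up.
- tin: Loose square steel tin, upright, 42 by 42 mm, height 95 mm, 0.1 to 0.2 kg. Origin at the centre of its underside, x and y square to its sides, z up.
- tub_red: Bystander: lowest of three round lidded plastic tubs stacked on one another, each 106 mm across and 60 mm high. Origin at the centre of its underside.
- tub_yellow: Bystander: middle tub of the stack. Origin at the centre of its underside.
- tub_blue: Bystander: top tub of the stack. Origin at the centre of its underside.
- board: Bystander: wooden chopping board lying flat, 220 (x) by 160 (y) by 20 mm. Origin at the centre of its underside.
- mug: Bystander: white ceramic mug standing on the board, 80 mm across, 90 mm high, handle at its +y. Origin at the centre of its underside.
- spoon: Bystander: green silicone spoon lying flat, 200 mm long along its x. Origin near its middle, at its underside.
- timer: Bystander: low white kitchen timer, 60 by 60 mm, 35 mm high. Origin at the centre of its underside.

How it is judged:
By the outcome, as a careful person would: the job done as asked, in the order asked, and still so for the second after the job is handed in, with the robot touching nothing.
It also fails if it takes over 72 s, if anything falls off the work surface, if the arm or the gripper's body presses on something with over 40 N, if the wrist force passes 120 N, or if a joint passes its speed limit or range.

### The arm

A 6-joint arm with a two-finger parallel gripper is mounted at the origin on the work surface. World frame = base frame: x ahead of the robot, y to its left, z up, the work surface at z = 0. Lengths are in m, angles in rad, forces in N, time in s.
With the tool pointing down it reaches from about 0.225 to 0.875 m from the base axis. Payload 3.4 kg.
Tool frame: the origin (TCP) lies between the finger pads; the fingertips stand 25 mm ahead of it and the grasp point (between the pads) lies 6 mm ahead of it (manip.tips_ahead is the distance from the TCP to the fingertips, in m); z points along the fingers, x is the direction in which the jaws open and shut, and the axes are right-handed (so a half turn about z gives the same grasp; the last joint's range is limited). The gripper opens to 85 mm and grips with 20 to 120 N. Pads are 22 mm wide; open, the fingers measure 114 mm over their backs; the gripper's body (76 mm by 85 mm) begins 54 mm behind the grasp point. The pads swing forward as they close: fully open they stand 13 mm farther back than shut.
Start: joints at [1.166, 0.276, 1.505, -0, 1.361, -0.121], TCP at [0.161, 0.552, 0.256] pointing down, gripper open.
Joint ranges: [-2.89, 2.89], [-0.75, 2.08], [0.22, 2.7], [-1.18, 4.32], [0.11, 2.71], [-2.7, 2.7]. Speed limits (rad/s): [2.57, 2.57, 3.14, 3.14, 3.14, 3.14].

### API

Orientations are given as a unit quaternion [w, x, y, z].
In Python, from rig import manip gives the robot as it stands. The module is installed in compiled form; this text tells all that it offers.
- The arm moves only by the tool send_rows, never from a script. Its argument "plan" is a list of rows, each an object with "linear": the shift along the tool's x, y, z in m, a list of three; "delta_rot": the turn, a rotation vector about the tool's x, y, z in degrees, a list of three; "fingers": the finger opening in m, from 0 to 0.0854. A call has 1 to 12 rows; each row shifts and turns the pose as measured when the row begins, along the tool's axes as they then stand; what a row does not reach is not made up. A row lasts 1/12 s, in which the tool goes at most 41.7 mm and 7.16 degrees, less where a joint would pass 70% of its speed; a pose out of reach is approached as far as the arm can. A call with a gripper value outside its range is refused whole. The fingers move at their own pace and stop on an object; "force" is the grip in N (left out, the last holds). Time passes only in rows, so rows that do not move let the fingers close. It gives the time, the measured TCP pose, the force and the opening at its end, in the units of the state.
- manip.get_state(): the state, without advancing time (a new reading comes with each control period).
- manip.get_image(name): name is "side" or "top" or "wrist"; returns the picture (420x560x3 uint8, red, green, blue); there is no depth.
- manip.camera_info(name): a dict with "K" (3x3 intrinsics, pixels), "rvec" (rotation vector, rad) and "tvec" (3), from world to camera coordinates, as OpenCV has them. Camera axes: x right, y down, z forward; pixel columns grow to the right and rows downward; lengths in m; the calibration is good to about 2 mm. A picture is of the moment at which its call begins: read the wrist's pose just before it. camera_info takes no time and is no camera call; for the wrist camera it gives the pose at the moment of the call.
- manip.sign_off(): hands the job in, once; it reports no verdict.
Trained networks look in the newest picture that a camera, given by its name, has taken for a name from the list of things; names that differ only in an ending like _2 or _b are one class to them, and where a whole thing is asked for, a point or a joint stands for the part that bears it (a point fixed in the world has none). Each returns a list of dicts, best first, with "p" (0 to 1); they miss things now and then, are a little off and sometimes report something else, mostly with a low value. They report only what shows in the picture. A call takes as long as a camera call.
- manip.find_in(thing, camera): "extent" ([left, top, right, bottom] in pixels, round what is visible of it).
- manip.masks_of(thing, camera): "pixels" (420x560 bool, what is visible of it) and "extent" ([left, top, right, bottom] in pixels, round what is visible of it).
The state is a dict: "clock": time; "qpos": joint angles; "qd": joint speeds; "effort": joint torques, N m; "position": TCP position; "ee_rot": TCP orientation; "contact_force": force on the tool from outside, world axes, zero at the start; "moment": the same for the moment, N m; "width": finger opening in m.
Only numpy, scipy, OpenCV 4.12 (cv2) and the standard library are available. Lean on these libraries where they do the work, as an engineer would, in place of code of your own. Each camera call takes 0.05 s, during which the arm holds its last target. There are 200 camera calls.

## Working session

There is one attempt and no reset: what is moved stays moved. The work goes in short steps, Python scripts to look and compute and a tool call to move; the robot and the scene stay as the last step left them, time stands still between calls to the robot, and variables do not carry over. Pictures are saved under pics/ and viewed, about 8 in all and at most 12, crops included, and the job is handed in when it is done.

Besides the shell and the picture viewer there is one more tool, called after "Request:" by a JSON object that holds its "api" and its "payload". send_rows: Moves the arm, as the interface text tells. Its arguments: {"type":"object","properties":{"plan":{"type":"array","items":{"type":"object","properties":{"linear":{"type":"array","items":{"type":"number"}},"delta_rot":{"type":"array","items":{"type":"number"}},"fingers":{"type":"number"}}}},"force":{"type":"number"}},"required":["plan"]}

```bash
mkdir -p pics
cat > h.py <<'E'
import numpy as np, cv2
from rig import manip
from scipy.spatial.transform import Rotation as R
def cam(n):
    c=manip.camera_info(n); return np.array(c["K"]),R.from_rotvec(np.ravel(c["rvec"])).as_matrix(),np.ravel(c["tvec"])
def proj(n,P):
    K,r,t=cam(n); q=(np.atleast_2d(P)@r.T+t)@K.T; return q[:,:2]/q[:,2:]
def ray(n,uv):
    K,r,t=cam(n); d=r.T@np.linalg.inv(K)@np.array([uv[0],uv[1],1.]); return -r.T@t,d/np.linalg.norm(d)
def onz(n,uv,z):
    o,d=ray(n,uv); return o+d*(z-o[2])/d[2]
def save(n,f):
    im=manip.get_image(n); cv2.imwrite("pics/"+f,im[:,:,::-1]); return im
E
python3 - <<'E'
from h import *
a=save("top","t0.png"); b=save("side","s0.png"); 
cv2.imwrite("pics/ts0.png",np.vstack([a,b])[:,:,::-1]) 
for n in ("top","side"):
    K,r,t=cam(n); print(n,K[0,0],-r.T@t, r[2])
    for th in "stand caddy caddy_tab keyhole_l keyhole_r jar tin tub_blue board mug spoon timer".split():
        f=manip.find_in(th,n)[:1]; print(th,[(round(x["p"],2),np.round(x["extent"])) for x in f])
s=manip.get_state(); print(s["clock"],s["position"],s["ee_rot"])
E
```

```text
top 506.6268325364432 [0.33127587 0.01048552 1.25401401] [ 0.20911732 -0.00268048 -0.97788689]
stand [(0.57, array([219., 144., 350., 185.]))]
caddy [(0.87, array([137., 251., 218., 303.]))]
caddy_tab [(0.63, array([137., 252., 218., 302.]))]
keyhole_l [(0.9, array([138., 254., 218., 299.]))]
keyhole_r [(0.9, array([138., 254., 218., 299.]))]
jar [(0.87, array([426., 255., 454., 277.]))]
tin [(0.58, array([337., 269., 368., 294.]))]
tub_blue [(0.59, array([434., 127., 491., 170.]))]
board []
mug [(0.87, array([110., 146., 158., 183.]))]
spoon [(0.91, array([378., 185., 411., 257.]))]
timer [(0.65, array([271., 263., 305., 293.]))]
side 479.1472172401573 [ 0.14717566 -0.74216641  1.10599976] [ 0.33173951  0.57168786 -0.75041448]
stand [(0.64, array([278., 156., 356., 260.]))]
caddy [(0.95, array([168., 154., 216., 221.]))]
caddy_tab [(0.59, array([170., 158., 217., 227.]))]
keyhole_l [(0.81, array([169., 152., 213., 225.]))]
keyhole_r [(0.81, array([169., 152., 213., 225.]))]
jar [(0.97, array([290., 342., 308., 377.]))]
tin [(0.57, array([237., 282., 260., 311.]))]
tub_blue [(0.86, array([385., 277., 436., 326.]))]
board [(0.78, array([224., 121., 303., 173.]))]
mug [(0.79, array([247., 116., 267., 152.]))]
spoon [(0.67, array([289., 341., 308., 377.]))]
timer [(0.82, array([212., 246., 239., 267.]))]
1.3 [0.16103898 0.55203037 0.2563378 ] [-3.67598423e-05  8.00019258e-01  5.99974319e-01  4.71498674e-05]
```

View pics/t0.png

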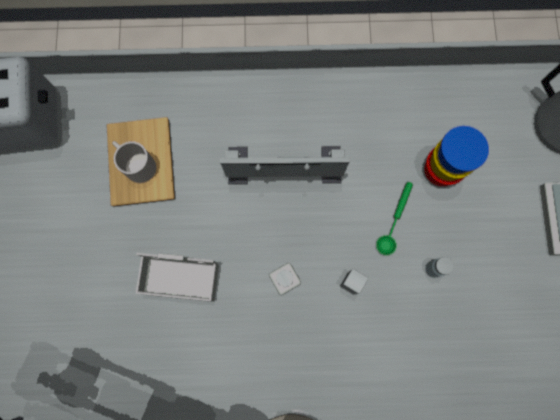

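View pics/s0.png

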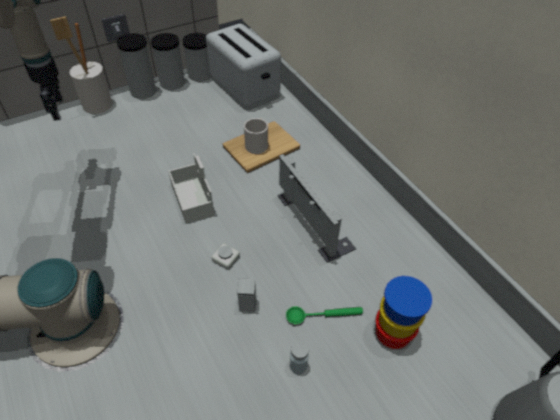

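The top view shows the caddy at about (177,277), tab towards +x, the stand at (285,165), the timer at (285,280), the tin at (353,282) and the jar at (440,267). Next I'll use enlarged crops to get corners and yaw.

Run:
```python
from h import *
t=cv2.imread("pics/t0.png")
a=cv2.resize(t[240:310,125:225],None,fx=5,fy=5,interpolation=cv2.INTER_CUBIC)
b=cv2.resize(t[135:195,210:360],None,fx=5,fy=5,interpolation=cv2.INTER_CUBIC)
c=np.zeros((350+300,750,3),np.uint8); c[:350,:500]=a; c[350:,:]=b; 
c[:350,500:]=cv2.resize(t[250:310,330:380],(250,350))[:350]
cv2.imwrite("pics/c0.png",cv2.resize(c,(690,598)) )
for th,z in (("jar",.095),("tin",.095),("caddy",.062),("stand",.17)):
    for n in ("top","side"):
        m=manip.masks_of(th,n)
        if m:
            M=m[0]["pixels"].astype(np.uint8); r=cv2.minAreaRect(cv2.findNonZero(M)); 
            print(th,n,round(m[0]["p"],2),M.sum(),np.round(cv2.boxPoints(r),1).tolist())
            if n=="top": print([np.round(onz(n,p,z)[:2],4).tolist() for p in cv2.boxPoints(r)], onz(n,r[0],z).round(4))
            else: print(onz(n,r[0],z/2).round(3))
```

```text
jar top 0.56 429 [[422.8999938964844, 262.5], [450.20001220703125, 255.6999969482422], [454.5, 272.8999938964844], [427.20001220703125, 279.70001220703125]]
[[0.4419, -0.31], [0.4559, -0.3737], [0.4166, -0.3798], [0.4028, -0.3165]] [ 0.4292 -0.345   0.095 ]
jar side 0.82 550 [[290.0, 341.0], [309.0, 341.0], [309.0, 373.0], [290.0, 373.0]]
[ 0.436 -0.362  0.048]
tin top 0.68 459 [[338.1000061035156, 285.8999938964844], [350.29998779296875, 266.29998779296875], [368.6000061035156, 277.79998779296875], [356.3999938964844, 297.3999938964844]]
[[0.3939, -0.1138], [0.4374, -0.1438], [0.4104, -0.1841], [0.3673, -0.1539]] [ 0.4021 -0.1489  0.095 ]
tin side 0.82 609 [[237.0, 279.0], [256.0, 279.0], [256.0, 312.0], [237.0, 312.0]]
[ 0.404 -0.158  0.048]
caddy top 0.94 3229 [[135.0, 293.70001220703125], [139.3000030517578, 251.1999969482422], [218.8000030517578, 259.29998779296875], [214.5, 301.79998779296875]]
[[0.3896, 0.3551], [0.4886, 0.3484], [0.4647, 0.1604], [0.3664, 0.1703]] [0.4269 0.2584 0.062 ]
caddy side 0.84 1906 [[164.6999969482422, 165.10000610351562], [198.89999389648438, 153.6999969482422], [218.6999969482422, 213.10000610351562], [184.5, 224.5]]
[0.432 0.269 0.031]
stand top 0.92 3092 [[219.8000030517578, 147.10000610351562], [348.8999938964844, 145.6999969482422], [349.29998779296875, 182.8000030517578], [220.1999969482422, 184.3000030517578]]
[[0.7046, 0.1449], [0.7006, -0.1448], [0.6145, -0.1413], [0.6184, 0.1439]] [0.6592 0.0007 0.17  ]
stand side 0.69 1932 [[384.0, 276.0], [432.0, 276.0], [432.0, 325.0], [384.0, 325.0]]
[ 0.731 -0.382  0.085]
```

View pics/c0.png

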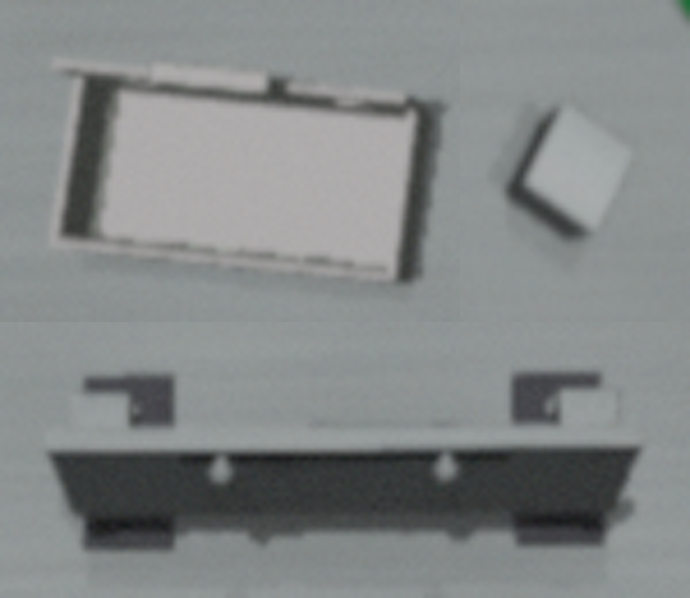

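The crop shows the pin heads at top pixels ≈(258.0,167.2) and (307.0,166.5), the stand's front top edge running from (220.9,163.3) to (349.1,162.2), and the tab top centred near (170.7,257).

Run:
```python
from h import *
f=lambda p,z:onz("top",p,z).round(4)
print("pins",f((258,167.2),.159),f((307,166.5),.159))
print("edge",f((220.9,163.3),.17),f((349.1,162.2),.17))
print("front rim",f((136.3,292.6),.062),f((212,300.9),.062))
print("tab ends",f((125+152/4.6,240+75/4.6),.148),f((125+268/4.6,240+83/4.6),.148))
s=manip.get_state(); T=R.from_quat(np.roll(s["ee_rot"],-1)).as_matrix(); print(T.round(3),s["contact_force"])
K,r,t=cam("wrist"); print(K, "cam in tool",T.T@(-r.T@t-s["position"]),(T.T@r.T).round(3))
```

```text
pins [0.6588 0.0604 0.159 ] [ 0.6577 -0.0498  0.159 ]
edge [0.6667 0.1425 0.17  ] [ 0.662  -0.1434  0.17  ]
front rim [0.3919 0.352  0.062 ] [0.3686 0.176  0.062 ]
tab ends [0.4649 0.2826 0.148 ] [0.4597 0.2273 0.148 ]
[[ 0.28  0.96  0.  ]
 [ 0.96 -0.28  0.  ]
 [ 0.    0.   -1.  ]] [-0.78582831  0.78473782 -0.43513068]
[[349.4286716    0.         279.66532093]
 [  0.         349.4286716  215.05435526]
 [  0.           0.           1.        ]] cam in tool [ 0.001493   -0.08013404 -0.11755759] [[ 1.     0.001  0.001]
 [-0.002  0.95   0.314]
 [-0.    -0.314  0.95 ]]
```

Request:
{"api": "send_rows", "payload": {"plan": [{"delta_rot": [0, 0, 6.75], "linear": [0, 0, 0], "fingers": 0.085}, {"delta_rot": [0, 0, 6.75], "linear": [0, 0, 0], "fingers": 0.085}, {"delta_rot": [0, 0, 6.75], "linear": [0, 0, 0], "fingers": 0.085}, {"delta_rot": [0, 0, 6.75], "linear": [0, 0, 0], "fingers": 0.085}, {"delta_rot": [0, 0, 6.75], "linear": [0, 0, 0], "fingers": 0.085}, {"delta_rot": [0, 0, 6.75], "linear": [0, 0, 0], "fingers": 0.085}, {"delta_rot": [0, 0, 6.75], "linear": [0, 0, 0], "fingers": 0.085}, {"delta_rot": [0, 0, 6.75], "linear": [0, 0, 0], "fingers": 0.085}, {"delta_rot": [0, 0, 6.75], "linear": [0, 0, 0], "fingers": 0.085}, {"delta_rot": [0, 0, 6.75], "linear": [0, 0, 0], "fingers": 0.085}, {"delta_rot": [0, 0, 6.75], "linear": [0, 0, 0], "fingers": 0.085}, {"delta_rot": [0, 0, 6.75], "linear": [0, 0, 0], "fingers": 0.085}]}}

```text
clock: 2.7
position: [0.161, 0.552, 0.2563]
ee_rot: [-0.0, 0.995, -0.098, 0.0]
contact_force: [0.1, 0.7, 0.8]
width: 0.0851
```

Request:
{"api": "send_rows", "payload": {"plan": [{"delta_rot": [0, 0, -3.9], "linear": [0, 0, 0], "fingers": 0.085}, {"delta_rot": [0, 0, 0], "linear": [0.03, 0.023, 0], "fingers": 0.085}, {"delta_rot": [0, 0, 0], "linear": [0.03, 0.023, 0], "fingers": 0.085}, {"delta_rot": [0, 0, 0], "linear": [0.03, 0.023, 0], "fingers": 0.085}, {"delta_rot": [0, 0, 0], "linear": [0.03, 0.023, 0], "fingers": 0.085}, {"delta_rot": [0, 0, 0], "linear": [0.03, 0.023, 0], "fingers": 0.085}, {"delta_rot": [0, 0, 0], "linear": [0.03, 0.023, 0], "fingers": 0.085}, {"delta_rot": [0, 0, 0], "linear": [0.03, 0.023, 0], "fingers": 0.085}, {"delta_rot": [0, 0, 0], "linear": [0.03, 0.023, 0], "fingers": 0.085}, {"delta_rot": [0, 0, 0], "linear": [0.03, 0.023, 0], "fingers": 0.085}, {"delta_rot": [0, 0, 0], "linear": [0.02, 0.016, 0], "fingers": 0.085}, {"delta_rot": [0, 0, 0], "linear": [0, 0, 0], "fingers": 0.085}]}}

```text
clock: 3.7
position: [0.4307, 0.2861, 0.2554]
ee_rot: [-0.002, 0.998, -0.06, 0.002]
contact_force: [0.1, 0.3, 0.1]
width: 0.0851
```

Run:
```python
from h import *
s=manip.get_state(); T=R.from_quat(np.roll(s["ee_rot"],-1)).as_matrix(); print(s["position"],np.degrees(np.arctan2(T[1,0],T[0,0])),T[:,2].round(4))
save("wrist","w1.png")
K,r,t=cam("wrist"); np.savez("w1.npz",K=K,r=r,t=t)
P=np.array([[.4649,.2826,.148],[.4597,.2273,.148]]); print(proj("wrist",P))
```

```text
[0.43068495 0.28613007 0.25536453] -6.91076739325575 [ 0.0042  0.0045 -1.    ]
[[330.69149799 227.46427619]
 [329.18674707 298.55285749]]
```

View pics/w1.png

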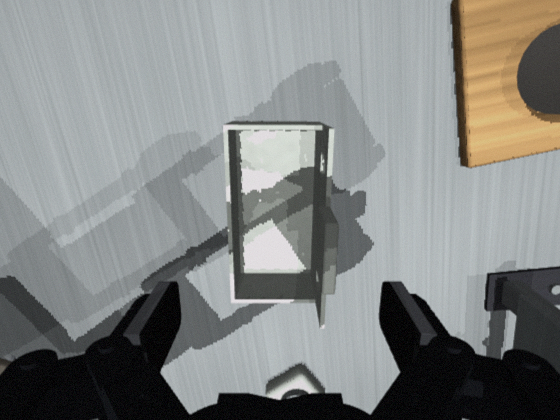

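The wrist view shows the caddy from (228,124) to (332,303) with the tab at about u 324–337, v 207–293. I'll enlarge it to get the tab edges.

Run:
```python
import cv2
a=cv2.imread("pics/w1.png")[110:335,215:355]
cv2.imwrite("pics/w1c.png",cv2.resize(a,None,fx=2.6*1.0,fy=2.6,interpolation=cv2.INTER_CUBIC))
b=cv2.imread("pics/w1.png")[195:335,300:350]
cv2.imwrite("pics/w1d.png",cv2.resize(b,None,fx=4,fy=4,interpolation=cv2.INTER_CUBIC))
```

```text
(no output)
```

View pics/w1d.png

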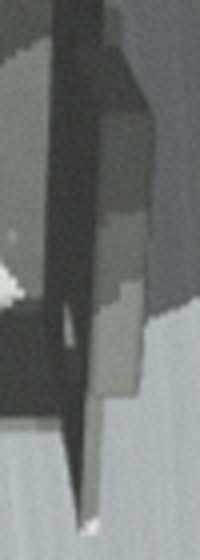

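The crop gives the tab-top ends at about (332.5,222.5) and (328.5,294).

Run:
```python
from h import *
a=onz("wrist",(332.5,222.5),.148);b=onz("wrist",(328.5,294),.148); m=(a+b)/2
print(a,b,m,np.linalg.norm(a-b),"yaw",-np.degrees(np.arctan2((a-b)[0],(a-b)[1])))
# plate bottom corner/rim: front rim corners
for p,z in (((226,126),.062),((231,302),.062),((321,326),.104)): print(onz("wrist",p,z).round(4))
s=manip.get_state(); T=R.from_quat(np.roll(s["ee_rot"],-1)).as_matrix(); print(T.T@(np.r_[m[:2],.138]-s["position"]))
```

```text
[0.46639246 0.28604966 0.148     ] [0.45948629 0.23114529 0.148     ] [0.46293937 0.25859747 0.148     ] 0.05533701153327853 yaw -7.169316263768912
[0.3916 0.3539 0.062 ]
[0.3679 0.1816 0.062 ]
[0.4542 0.1725 0.104 ]
[0.03671134 0.02523122 0.11726019]
```

```bash
cat >> h.py <<'E'
def goto(p,yaw):
    s=manip.get_state(); T=R.from_quat(np.roll(s["ee_rot"],-1)).as_matrix(); a=np.radians(yaw)
    D=np.array([[np.cos(a),np.sin(a),0],[np.sin(a),-np.cos(a),0],[0,0,-1]])
    print("t",round(s["clock"],2),"pos",s["position"].round(4) if hasattr(s["position"],'round') else s["position"],"F",np.round(s["contact_force"],1),"M",np.round(s["moment"],2),"w",round(s["width"],4))
    print("yaw",np.degrees(np.arctan2(T[1,0],T[0,0])).round(2),"lin mm",(1e3*(T.T@(np.array(p)-s["position"]))).round(1),"rot",np.degrees(R.from_matrix(T.T@D).as_rotvec()).round(2))
E
python3 -c "
from h import *
goto((.463,.2586,.138),-7.4)"
```

```text
t 3.75 pos [0.4292 0.2874 0.2553] F [-0.3 -0.4  0.1] M [-0.02 -0.01  0.02] w 0.0847
yaw -6.89 lin mm [ 36.8  25.2 117.3] rot [-0.34 -0.1   0.51]
```

Request:
{"api": "send_rows", "payload": {"plan": [{"delta_rot": [-0.34, -0.1, 0.5], "linear": [0.0185, 0.0125, 0], "fingers": 0.085}, {"delta_rot": [0, 0, 0], "linear": [0.0185, 0.0125, 0], "fingers": 0.085}, {"delta_rot": [0, 0, 0], "linear": [0, 0, 0.03], "fingers": 0.085}, {"delta_rot": [0, 0, 0], "linear": [0, 0, 0.03], "fingers": 0.085}, {"delta_rot": [0, 0, 0], "linear": [0, 0, 0], "fingers": 0.085}]}}

```text
clock: 4.17
position: [0.4628, 0.2611, 0.1962]
ee_rot: [-0.003, 0.998, -0.064, 0.001]
contact_force: [-1.0, -0.2, -0.3]
width: 0.0852
```

```bash
python3 -c "
from h import *
goto((.463,.2586,.138),-7.4)"
```

```text
t 4.17 pos [0.4628 0.2611 0.1962] F [-1.  -0.2 -0.3] M [ 0.01 -0.02 -0.01] w 0.0852
yaw -7.35 lin mm [ 0.4  2.8 58.2] rot [-0.38 -0.14  0.05]
```

Request:
{"api": "send_rows", "payload": {"plan": [{"delta_rot": [-0.4, -0.15, 0], "linear": [0.0, 0.0025, 0.02], "fingers": 0.085}, {"delta_rot": [0, 0, 0], "linear": [0, 0, 0.02], "fingers": 0.085}, {"delta_rot": [0, 0, 0], "linear": [0, 0, 0.018], "fingers": 0.085}, {"delta_rot": [0, 0, 0], "linear": [0, 0, 0], "fingers": 0.085}, {"delta_rot": [0, 0, 0], "linear": [0, 0, 0], "fingers": 0.085}]}}

```text
clock: 4.58
position: [0.4603, 0.2644, 0.1408]
ee_rot: [-0.002, 0.998, -0.061, 0.0]
contact_force: [0.5, -0.5, 0.8]
width: 0.085
```

```bash
python3 -c "
from h import *
goto((.463,.2586,.138),-7.4)"
```

```text
t 4.58 pos [0.4603 0.2644 0.1408] F [ 0.5 -0.5  0.8] M [-0.01 -0.05 -0.01] w 0.085
yaw -7.04 lin mm [3.4 5.5 2.8] rot [-0.19 -0.01  0.36]
```

Request:
{"api": "send_rows", "payload": {"plan": [{"delta_rot": [-0.2, 0, 0.35], "linear": [0.003, 0.005, 0.002], "fingers": 0.085}, {"delta_rot": [0, 0, 0], "linear": [0, 0, 0], "fingers": 0.085}]}}

```text
clock: 4.75
position: [0.4632, 0.2605, 0.1414]
ee_rot: [-0.001, 0.998, -0.064, 0.001]
contact_force: [-0.6, 0.2, 0.0]
width: 0.085
```

```bash
python3 -c "
from h import *
goto((.463,.2586,.138),-7.4)"
```

```text
t 4.75 pos [0.4632 0.2605 0.1414] F [-0.6  0.2  0. ] M [ 0.02  0.03 -0.02] w 0.085
yaw -7.29 lin mm [0.1 1.9 3.4] rot [-0.07 -0.16  0.11]
```

Good. Now I'll close with correction.

Request:
{"api": "send_rows", "payload": {"plan": [{"delta_rot": [0, 0, 0], "linear": [0, 0.002, 0.003], "fingers": 0.03}, {"delta_rot": [0, 0, 0], "linear": [0, 0, 0], "fingers": 0.0}, {"delta_rot": [0, 0, 0], "linear": [0, 0, 0], "fingers": 0.0}, {"delta_rot": [0, 0, 0], "linear": [0, 0, 0], "fingers": 0.0}, {"delta_rot": [0, 0, 0], "linear": [0, 0, 0], "fingers": 0.0}, {"delta_rot": [0, 0, 0], "linear": [0, 0, 0], "fingers": 0.0}, {"delta_rot": [0, 0, 0], "linear": [0, 0, 0], "fingers": 0.0}, {"delta_rot": [0, 0, 0], "linear": [0, 0, 0], "fingers": 0.0}, {"delta_rot": [0, 0, 0], "linear": [0, 0, 0], "fingers": 0.0}], "force": 100}}

```text
clock: 5.5
position: [0.4645, 0.2591, 0.1428]
ee_rot: [-0.003, 0.998, -0.064, 0.004]
contact_force: [0.7, -0.1, 1.3]
width: 0.0084
```

```bash
python3 -c "
from h import *
goto((.463,.2586,.138),-7.4)"
```

```text
t 5.5 pos [0.4645 0.2591 0.1428] F [ 0.7 -0.1  1.3] M [-0.03  0.23  0.1 ] w 0.0084
yaw -7.36 lin mm [-1.5  0.7  4.8] rot [-0.32 -0.47  0.05]
```

Request:
{"api": "send_rows", "payload": {"plan": [{"delta_rot": [0, 0, 0], "linear": [0, 0, -0.01], "fingers": 0.0}, {"delta_rot": [0, 0, 0], "linear": [0, 0, -0.02], "fingers": 0.0}, {"delta_rot": [0, 0, 0], "linear": [0, 0, -0.03], "fingers": 0.0}, {"delta_rot": [0, 0, 0], "linear": [0, 0, -0.03], "fingers": 0.0}, {"delta_rot": [0, 0, 0], "linear": [0, 0, -0.02], "fingers": 0.0}, {"delta_rot": [0, 0, 0], "linear": [0, 0, -0.01], "fingers": 0.0}], "force": 120}}

```text
clock: 6.0
position: [0.4601, 0.2565, 0.2624]
ee_rot: [0.002, 0.998, -0.064, -0.002]
contact_force: [-0.1, 0.1, -3.5]
width: 0.0081
```

```bash
python3 -c "
from h import *
goto((.60,.006,.255),-0.9)"
```

```text
t 6.0 pos [0.4601 0.2565 0.2624] F [-0.1  0.1 -3.5] M [ 0.04 -0.14  0.02] w 0.0081
yaw -7.34 lin mm [170.7 230.6   7.4] rot [ 0.2   0.28 -6.44]
```

Request:
{"api": "send_rows", "payload": {"plan": [{"delta_rot": [0.2, 0.28, -3.2], "linear": [0, 0, 0], "fingers": 0.0}, {"delta_rot": [0, 0, -3.2], "linear": [0, 0, 0], "fingers": 0.0}, {"delta_rot": [0, 0, 0], "linear": [0.008, 0.014, 0], "fingers": 0.0}, {"delta_rot": [0, 0, 0], "linear": [0.016, 0.0276, 0], "fingers": 0.0}, {"delta_rot": [0, 0, 0], "linear": [0.016, 0.0276, 0], "fingers": 0.0}, {"delta_rot": [0, 0, 0], "linear": [0.016, 0.0276, 0], "fingers": 0.0}, {"delta_rot": [0, 0, 0], "linear": [0.016, 0.0276, 0], "fingers": 0.0}, {"delta_rot": [0, 0, 0], "linear": [0.016, 0.0276, 0], "fingers": 0.0}, {"delta_rot": [0, 0, 0], "linear": [0.016, 0.0276, 0], "fingers": 0.0}, {"delta_rot": [0, 0, 0], "linear": [0.016, 0.0276, 0], "fingers": 0.0}, {"delta_rot": [0, 0, 0], "linear": [0.014, 0.02, 0], "fingers": 0.0}, {"delta_rot": [0, 0, 0], "linear": [0.008, 0.014, 0], "fingers": 0.0}]}}

```text
clock: 7.0
position: [0.6031, 0.0072, 0.2656]
ee_rot: [-0.002, 1.0, -0.001, 0.001]
contact_force: [0.2, 0.0, -4.5]
width: 0.0081
```

Run:
```python
from h import *
goto((.60,.006,.255),-0.9)
save("wrist","w2.png"); save("top","t2.png"); save("side","s2.png")
t=cv2.imread("pics/t2.png")[130:230,210:360]; w=cv2.imread("pics/w2.png")
c=np.zeros((400+200,800,3),np.uint8)
s=cv2.imread("pics/s2.png")[130:270,230:370]
c[:400,:600]=cv2.resize(t,(600,400),interpolation=cv2.INTER_CUBIC)
c[400:,:200]=cv2.resize(s,(200,200))
c[300:,400:]=cv2.resize(w,(400,300))
cv2.imwrite("pics/m2.png",c)
```

```text
t 7.0 pos [0.6031 0.0072 0.2656] F [ 0.2  0.  -4.5] M [ 0.06 -0.16  0.03] w 0.0081
yaw -0.1 lin mm [-3.1  1.2 10.6] rot [-0.21 -0.12  0.8 ]
```

View pics/m2.png

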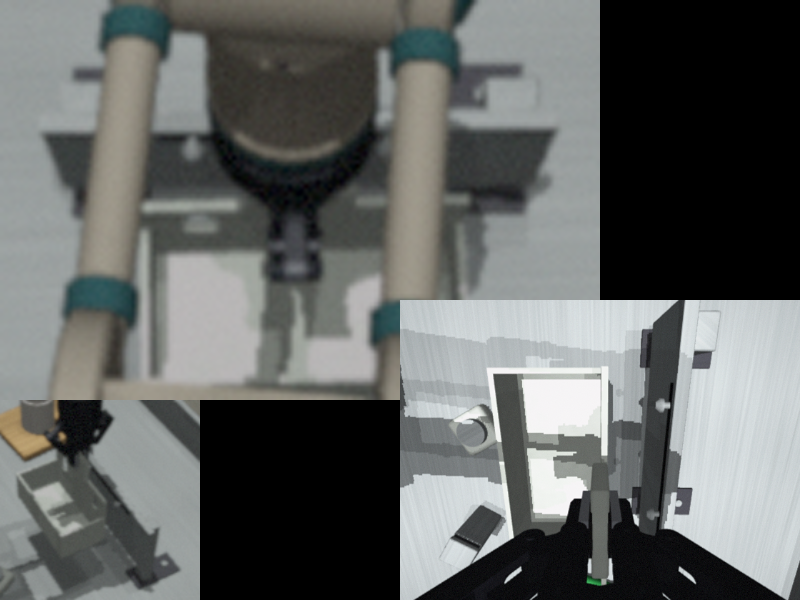

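The wrist view shows both pins (left ≈(365,147), right ≈(353,301)) and the hanging caddy in front of the stand. I'll enlarge it to measure.

Run:
```python
import cv2,numpy as np
a=cv2.imread("pics/w2.png")
p=cv2.resize(a[60:320,310:430],None,fx=3,fy=2.3,interpolation=cv2.INTER_CUBIC)
q=cv2.resize(a[80:345,110:310],None,fx=2.15,fy=2.25,interpolation=cv2.INTER_CUBIC)
c=np.zeros((600,800,3),np.uint8); c[:p.shape[0],:360]=p; c[:q.shape[0],365:365+q.shape[1]]=q
cv2.imwrite("pics/w2c.png",c)
```

```text
(no output)
```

View pics/w2c.png

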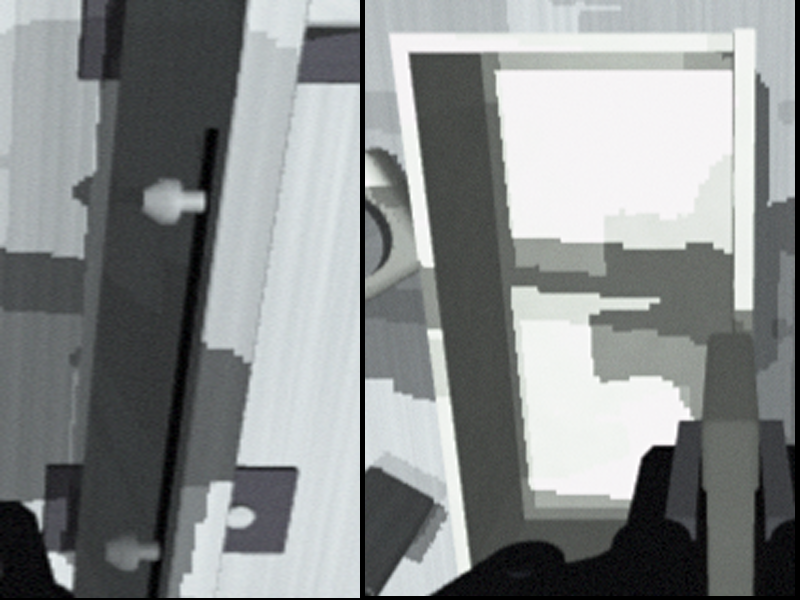

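Run:
```python
from h import *
goto((.60,.006,.255),-0.9)
f=lambda p,z:onz("wrist",p,z).round(4)
for p in ((358.3,147.),(378.7,147.4),(346,300),(362.7,300)): print("pin",f(p,.159))
for p in ((391,60),(366,303.5)): print("edge",f(p,.17))
z=manip.get_state()["position"][2]-.1428+.104
for p in ((291.4,93.3),(290,217.8),(282.1,93.3)): print("plate",f(p,z))
z-=.042
for p in ((122,95.5),(158,330)): print("front rim",f(p,z))
```

```text
t 7.15 pos [0.602  0.0084 0.2653] F [-0.1  0.7 -3.9] M [ 0.08 -0.12 -0.07] w 0.008
yaw -0.14 lin mm [-2.   2.5 10.3] rot [-0.27 -0.02  0.76]
pin [0.653  0.0623 0.159 ]
pin [0.6659 0.0621 0.159 ]
pin [ 0.6516 -0.0485  0.159 ]
pin [ 0.6638 -0.0485  0.159 ]
edge [0.6656 0.1119 0.17  ]
edge [ 0.6633 -0.0445  0.17  ]
plate [0.608  0.0931 0.2265]
plate [0.6079 0.0375 0.2265]
plate [0.6041 0.0931 0.2265]
front rim [0.5182 0.093  0.1845]
front rim [ 0.5215 -0.0555  0.1845]
```

Request:
{"api": "send_rows", "payload": {"plan": [{"delta_rot": [-0.25, 0, 0.76], "linear": [0, -0.002, 0.017], "fingers": 0.0}, {"delta_rot": [0, 0, 0], "linear": [0, 0, 0.016], "fingers": 0.0}]}}

```text
clock: 7.32
position: [0.6032, 0.0111, 0.235]
ee_rot: [-0.001, 1.0, -0.009, 0.003]
contact_force: [0.2, -0.3, -4.6]
width: 0.0082
```

Run:
```python
from h import *
goto((.603,.0097,.2325),-0.9)
save("wrist","w3.png")
goto((.603,.0097,.2325),-0.9)
a=cv2.imread("pics/w3.png")
p=cv2.resize(a[60:340,260:430],None,fx=2.4,fy=2.1,interpolation=cv2.INTER_CUBIC)
q=cv2.resize(a[70:130,100:300],None,fx=1.9,fy=4,interpolation=cv2.INTER_CUBIC)
c=np.zeros((590,800,3),np.uint8); c[:p.shape[0],:408]=p; c[:q.shape[0],415:415+q.shape[1]]=q
cv2.imwrite("pics/w3c.png",c)
K,r,t=cam("wrist"); np.savez("w3.npz",K=K,r=r,t=t)
```

```text
t 7.32 pos [0.6032 0.0111 0.235 ] F [ 0.2 -0.3 -4.6] M [ 0.03 -0.04  0.  ] w 0.0082
yaw -0.98 lin mm [-0.2  1.4  2.5] rot [-0.08 -0.35 -0.08]
t 7.37 pos [0.6016 0.0113 0.2317] F [-1.8  0.3 -4.4] M [-0.    0.1  -0.04] w 0.0081
yaw -0.94 lin mm [ 1.4  1.6 -0.8] rot [-0.1  -0.04 -0.04]
```

View pics/w3c.png

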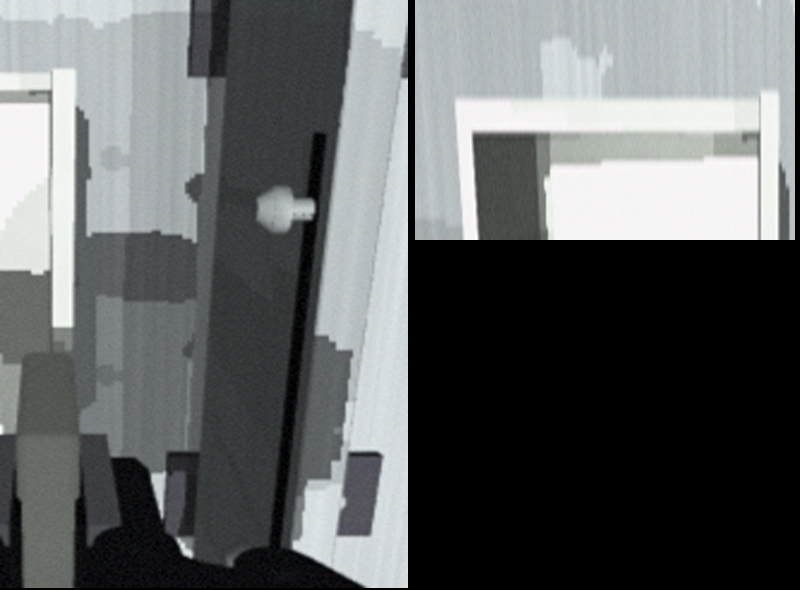

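Run:
```python
from h import *
goto((.603,.0097,.2325),-0.9)
f=lambda p,z:onz("wrist",p,z).round(4)
for p in ((367.1,159),(391.2,159)): print("pin",f(p,.159))
z=manip.get_state()["position"][2]
for dz in (0,.002):
  for p in ((291.7,93),(290,215.2)): print("plate",f(p,z-.1428+.104+dz))
  print("rim",f((122.1,94.5),z-.1428+.062+dz))
```

```text
t 7.37 pos [0.6016 0.0113 0.2317] F [-1.8  0.3 -4.4] M [-0.    0.1  -0.04] w 0.0081
yaw -0.94 lin mm [ 1.4  1.6 -0.8] rot [-0.1  -0.04 -0.04]
pin [0.6511 0.062  0.159 ]
pin [0.6642 0.0618 0.159 ]
plate [0.609  0.0959 0.1929]
plate [0.6079 0.0415 0.1929]
rim [0.5193 0.0973 0.1509]
plate [0.6089 0.0959 0.1949]
plate [0.6079 0.0422 0.1949]
rim [0.5202 0.0972 0.1529]
```

Plate and pins line up within about 0.2 mm in y. Now I'll advance to just before the pin tips.

Request:
{"api": "send_rows", "payload": {"plan": [{"delta_rot": [0, 0, 0], "linear": [0.012, 0, -0.001], "fingers": 0.0}, {"delta_rot": [0, 0, 0], "linear": [0.012, 0, 0], "fingers": 0.0}, {"delta_rot": [0, 0, 0], "linear": [0.012, 0, 0], "fingers": 0.0}]}}

```text
clock: 7.62
position: [0.6357, 0.0134, 0.2328]
ee_rot: [-0.002, 1.0, -0.007, -0.003]
contact_force: [-0.1, 0.2, -3.6]
width: 0.0083
```

Run:
```python
from h import *
goto((.6376,.0107,.2325),-0.9)
```

```text
t 7.62 pos [0.6357 0.0134 0.2328] F [-0.1  0.2 -3.6] M [-0.02 -0.16  0.03] w 0.0083
yaw -0.8 lin mm [1.9 2.7 0.3] rot [-0.18  0.3   0.1 ]
```

Request:
{"api": "send_rows", "payload": {"plan": [{"delta_rot": [-0.15, 0.2, 0.1], "linear": [0, 0.0025, 0], "fingers": 0.0}]}}

```text
clock: 7.7
position: [0.6396, 0.0115, 0.2335]
ee_rot: [-0.0, 1.0, -0.007, 0.002]
contact_force: [-0.3, 0.4, -3.4]
width: 0.0085
```

Run:
```python
from h import *
goto((.6376,.0107,.2325),-0.9)
manip.get_image("wrist"); goto((.6376,.0107,.2325),-0.9)
for i in range(5): manip.get_image("wrist"); s=manip.get_state(); print(np.round(s["position"],4))
```

```text
t 7.7 pos [0.6396 0.0115 0.2335] F [-0.3  0.4 -3.4] M [ 0.03 -0.17 -0.04] w 0.0085
yaw -0.85 lin mm [-2.   0.9  1. ] rot [-0.04 -0.19  0.05]
t 7.75 pos [0.6381 0.0109 0.2336] F [-0.  -0.3 -3.1] M [ 0.03 -0.08  0.01] w 0.0086
yaw -0.86 lin mm [-0.5  0.2  1.1] rot [ 0.02 -0.09  0.04]
[0.6367 0.0109 0.2334]
[0.6359 0.0111 0.2332]
[0.6355 0.0111 0.2331]
[0.6353 0.0111 0.2331]
[0.6352 0.011  0.233 ]
```

Request:
{"api": "send_rows", "payload": {"plan": [{"delta_rot": [0, 0, 0], "linear": [0.005, 0, 0], "fingers": 0.0}, {"delta_rot": [0, 0, 0], "linear": [0.006, 0, 0], "fingers": 0.0}, {"delta_rot": [0, 0, 0], "linear": [0.004, 0, 0], "fingers": 0.0}]}}

```text
clock: 8.25
position: [0.6495, 0.0109, 0.234]
ee_rot: [-0.0, 1.0, -0.008, -0.001]
contact_force: [-0.2, -0.5, -4.3]
width: 0.008
```

```bash
cat >> h.py <<'E'
def settle(p,yaw,n=5):
    for i in range(n): manip.get_image("wrist")
    goto(p,yaw)
E
python3 - <<'E'
from h import *
settle((.657,.0105,.2325),-0.9)
E
```

```text
t 8.5 pos [0.6488 0.0109 0.2335] F [ 0.4  0.8 -4.3] M [ 0.03 -0.12  0.  ] w 0.0083
yaw -0.9 lin mm [8.3 0.3 1. ] rot [-0.04  0.21 -0.  ]
```

Request:
{"api": "send_rows", "payload": {"plan": [{"delta_rot": [0, 0, 0], "linear": [0.003, 0, 0.0005], "fingers": 0.0}, {"delta_rot": [0, 0, 0], "linear": [0.003, 0, 0], "fingers": 0.0}]}}

```text
clock: 8.67
position: [0.6541, 0.0109, 0.2329]
ee_rot: [-0.0, 1.0, -0.008, -0.002]
contact_force: [-1.1, -1.2, -4.4]
width: 0.0081
```

Run:
```python
from h import *
settle((.657,.0105,.2325),-0.9)
```

```text
t 8.92 pos [0.6541 0.0109 0.233 ] F [ 0.   1.  -4.3] M [ 0.05 -0.13 -0.  ] w 0.0081
yaw -0.9 lin mm [2.9 0.3 0.5] rot [-0.04  0.28  0.  ]
```

Request:
{"api": "send_rows", "payload": {"plan": [{"delta_rot": [0, 0, 0], "linear": [0.003, 0, 0], "fingers": 0.0}]}}

```text
clock: 9.0
position: [0.6565, 0.0109, 0.233]
ee_rot: [-0.0, 1.0, -0.008, -0.003]
contact_force: [0.2, 0.0, -4.0]
width: 0.0084
```

Run:
```python
from h import *
settle((.657,.0105,.2325),-0.9)
```

```text
t 9.25 pos [0.6571 0.0109 0.233 ] F [ 0.6 -0.4 -3.6] M [ 0.07 -0.1   0.05] w 0.0084
yaw -0.9 lin mm [-0.1  0.4  0.5] rot [-0.04  0.29  0.  ]
```

Request:
{"api": "send_rows", "payload": {"plan": [{"delta_rot": [0, 0.2, 0], "linear": [0.002, 0, 0], "fingers": 0.0}]}}

```text
clock: 9.33
position: [0.6588, 0.0108, 0.2329]
ee_rot: [-0.0, 1.0, -0.008, -0.001]
contact_force: [-0.4, -1.0, -2.8]
width: 0.0082
```

Run:
```python
from h import *
settle((.657,.0105,.2325),-0.9)
```

```text
t 9.58 pos [0.659  0.0108 0.233 ] F [ 0.1 -0.3 -3.1] M [ 0.03 -0.16 -0.01] w 0.0086
yaw -0.9 lin mm [-2.   0.3  0.5] rot [-0.04  0.1   0.  ]
```

Request:
{"api": "send_rows", "payload": {"plan": [{"delta_rot": [0, 0.1, 0], "linear": [0.002, 0, 0], "fingers": 0.0}]}}

```text
clock: 9.67
position: [0.6606, 0.0108, 0.233]
ee_rot: [-0.0, 1.0, -0.008, -0.0]
contact_force: [-3.2, -0.6, -2.2]
width: 0.0082
```

Run:
```python
from h import *
settle((.657,.0105,.2325),-0.9)
```

```text
t 9.92 pos [0.6605 0.0108 0.2329] F [-2.   0.3 -1.7] M [-0.    0.28 -0.04] w 0.0081
yaw -0.9 lin mm [-3.5  0.4  0.4] rot [-0.04  0.07 -0.  ]
```

Contact with the face, with no contact on the way in, so the pins are through. Now I'll lower it.

Request:
{"api": "send_rows", "payload": {"plan": [{"delta_rot": [0, 0, 0], "linear": [-0.0007, 0, 0.004], "fingers": 0.0}, {"delta_rot": [0, 0, 0], "linear": [0, 0, 0.004], "fingers": 0.0}]}}

```text
clock: 10.08
position: [0.6603, 0.0108, 0.2255]
ee_rot: [-0.0, 1.0, -0.008, 0.001]
contact_force: [-2.0, -1.1, -2.6]
width: 0.0086
```

Run:
```python
from h import *
settle((.66,.0105,.2128),-0.9)
```

```text
t 10.33 pos [0.6603 0.0108 0.2253] F [-0.4 -0.6 -3.9] M [ 0.02  0.06 -0.04] w 0.0083
yaw -0.91 lin mm [-0.3  0.3 12.5] rot [-0.04 -0.02 -0.01]
```

Request:
{"api": "send_rows", "payload": {"plan": [{"delta_rot": [0, 0, 0], "linear": [0, 0, 0.004], "fingers": 0.0}, {"delta_rot": [0, 0, 0], "linear": [0, 0, 0.003], "fingers": 0.0}]}}

```text
clock: 10.5
position: [0.6603, 0.0108, 0.2189]
ee_rot: [-0.0, 1.0, -0.008, 0.0]
contact_force: [-1.8, 0.1, -3.4]
width: 0.0081
```

Run:
```python
from h import *
settle((.66,.0105,.2128),-0.9)
```

```text
t 10.75 pos [0.6603 0.0108 0.2189] F [-1.1  1.1 -4.8] M [ 0.01  0.13 -0.12] w 0.0081
yaw -0.91 lin mm [-0.3  0.3  6.1] rot [-0.04 -0.03 -0.01]
```

Request:
{"api": "send_rows", "payload": {"plan": [{"delta_rot": [0, 0, 0], "linear": [0, 0, 0.002], "fingers": 0.0}, {"delta_rot": [0, 0, 0], "linear": [0, 0, 0.002], "fingers": 0.0}]}}

```text
clock: 10.92
position: [0.6603, 0.0107, 0.2155]
ee_rot: [-0.0, 1.0, -0.008, 0.001]
contact_force: [-2.1, -0.7, -2.5]
width: 0.0085
```

Run:
```python
from h import *
settle((.66,.0105,.2128),-0.9)
```

```text
t 11.17 pos [0.6603 0.0106 0.2152] F [-1.   0.5 -4.5] M [-0.12  0.07 -0.02] w 0.0079
yaw -0.91 lin mm [-0.3  0.1  2.4] rot [-0.02 -0.04 -0.01]
```

Request:
{"api": "send_rows", "payload": {"plan": [{"delta_rot": [0, 0, 0], "linear": [0, 0, 0.002], "fingers": 0.0}, {"delta_rot": [0, 0, 0], "linear": [0, 0, 0.0015], "fingers": 0.0}]}}

```text
clock: 11.33
position: [0.6603, 0.0105, 0.2126]
ee_rot: [-0.0, 1.0, -0.008, 0.001]
contact_force: [-3.2, -1.7, 4.9]
width: 0.0083
```

Run:
```python
from h import *
settle((.66,.0105,.2128),-0.9)
```

```text
t 11.58 pos [0.6603 0.0105 0.2127] F [-2.4 -1.4  1.3] M [ 0.03  0.39 -0.04] w 0.0081
yaw -0.91 lin mm [-0.3  0.  -0.1] rot [-0.01 -0.08 -0.01]
```

The pins now carry the caddy (Fz reversed at the expected height). I'll release, back off upward and look.

Request:
{"api": "send_rows", "payload": {"plan": [{"delta_rot": [0, 0, 0], "linear": [0, 0, 0], "fingers": 0.02}, {"delta_rot": [0, 0, 0], "linear": [0, 0, 0], "fingers": 0.04}, {"delta_rot": [0, 0, 0], "linear": [0, 0, 0], "fingers": 0.05}, {"delta_rot": [0, 0, 0], "linear": [0, 0, 0], "fingers": 0.05}, {"delta_rot": [0, 0, 0], "linear": [0, 0, -0.03], "fingers": 0.05}, {"delta_rot": [0, 0, 0], "linear": [0, 0, -0.04], "fingers": 0.05}, {"delta_rot": [0, 0, 0], "linear": [0, 0, -0.04], "fingers": 0.085}, {"delta_rot": [0, 0, 0], "linear": [-0.04, 0, 0], "fingers": 0.085}, {"delta_rot": [0, 0, 0], "linear": [-0.04, 0, 0], "fingers": 0.085}, {"delta_rot": [0, 0, 0], "linear": [-0.04, 0.01, 0], "fingers": 0.085}, {"delta_rot": [0, 0, 0], "linear": [-0.03, 0.02, 0], "fingers": 0.085}, {"delta_rot": [0, 0, 0], "linear": [-0.02, 0.03, 0], "fingers": 0.085}], "force": 60}}

```text
clock: 12.58
position: [0.4984, -0.0433, 0.3284]
ee_rot: [-0.002, 1.0, -0.004, 0.015]
contact_force: [-0.3, -0.6, 0.5]
width: 0.0852
```

Run:
```python
from h import *
settle((.5,-.07,.32),-0.9,2)
w=save("wrist","w4.png"); t=save("top","t4.png"); s=save("side","s4.png")
c=np.zeros((600,800,3),np.uint8)
c[:300,:400]=cv2.resize(w,(400,300),interpolation=cv2.INTER_AREA)
c[:300,400:]=cv2.resize(s[130:280,220:420],(400,300),interpolation=cv2.INTER_CUBIC)
c[300:,:]=cv2.resize(t[135:285,190:590],(800,300))if 0 else cv2.resize(t[150:290,200:480],(800,300) if 0 else (600,300)) if 0 else np.pad(cv2.resize(t[140:290,200:480],(560,300),interpolation=cv2.INTER_CUBIC),((0,0),(0,240),(0,0)))
cv2.imwrite("pics/m4.png",c[:,:,::-1])
```

```text
t 12.68 pos [ 0.4977 -0.0473  0.3286] F [ 0.6  0.3 -0.1] M [ 0.06 -0.04 -0.06] w 0.0848
yaw -0.8 lin mm [ 2.3 22.6  8.7] rot [ 0.02 -1.63  0.1 ]
```

View pics/m4.png

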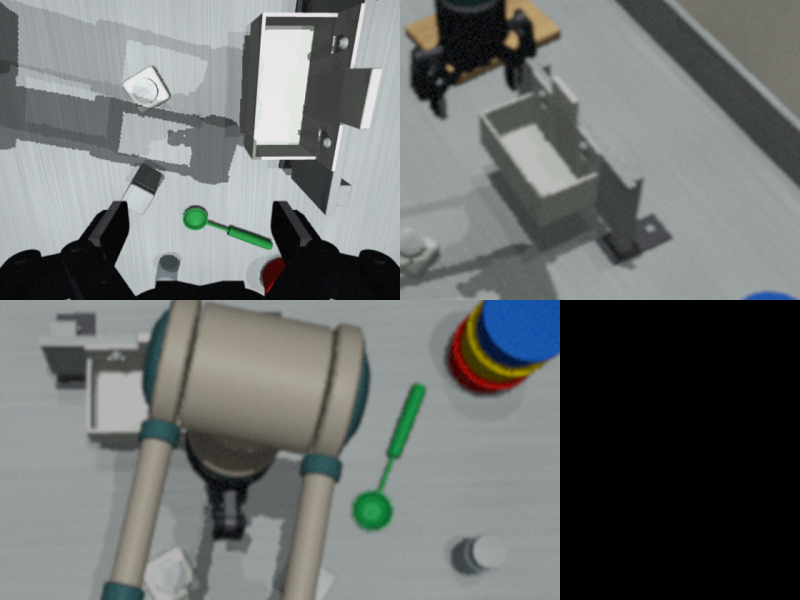

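The caddy hangs level with both pins visible in its slots. Next is the tin, whose yaw is about 58° from the mask.

Request:
{"api": "send_rows", "payload": {"plan": [{"delta_rot": [0, -1.6, 0], "linear": [0, 0, 0], "fingers": 0.085}, {"delta_rot": [0, 0, -6.6], "linear": [0, 0, 0], "fingers": 0.085}, {"delta_rot": [0, 0, -6.6], "linear": [0, 0, 0], "fingers": 0.085}, {"delta_rot": [0, 0, -6.6], "linear": [0, 0, 0], "fingers": 0.085}, {"delta_rot": [0, 0, -6.6], "linear": [0, 0, 0], "fingers": 0.085}, {"delta_rot": [0, 0, -6.6], "linear": [0, 0, 0], "fingers": 0.085}, {"delta_rot": [0, 0, -6.6], "linear": [0, 0, 0], "fingers": 0.085}, {"delta_rot": [0, 0, -6.6], "linear": [0, 0, 0], "fingers": 0.085}, {"delta_rot": [0, 0, -6.6], "linear": [0, 0, 0], "fingers": 0.085}, {"delta_rot": [0, 0, -5], "linear": [0, 0, 0], "fingers": 0.085}]}}

```text
clock: 13.67
position: [0.5156, -0.0362, 0.3242]
ee_rot: [-0.003, 0.863, 0.506, 0.003]
contact_force: [-0.3, -0.1, 0.2]
width: 0.0849
```

Request:
{"api": "send_rows", "payload": {"plan": [{"delta_rot": [0, 0, 0], "linear": [-0.028, -0.005, 0.0155], "fingers": 0.085}, {"delta_rot": [0, 0, 0], "linear": [-0.028, -0.005, 0.0155], "fingers": 0.085}, {"delta_rot": [0, 0, 0], "linear": [-0.028, -0.005, 0.0155], "fingers": 0.085}, {"delta_rot": [0, 0, 0], "linear": [-0.028, -0.005, 0.0155], "fingers": 0.085}, {"delta_rot": [0, 0, 0], "linear": [-0.026, -0.005, 0.015], "fingers": 0.085}]}}

```text
clock: 14.08
position: [0.4392, -0.1412, 0.2439]
ee_rot: [-0.001, 0.857, 0.515, 0.01]
contact_force: [0.6, -1.0, 0.4]
width: 0.0847
```

Run:
```python
from h import *
settle((.403,-.152,.25),58,4)
save("wrist","w5.png")
m=manip.masks_of("tin","wrist")
for x in m[:2]:
    M=x["pixels"].astype(np.uint8); r=cv2.minAreaRect(cv2.findNonZero(M)); print(round(x["p"],2),M.sum(),np.round(cv2.boxPoints(r)).tolist(),onz("wrist",r[0],.095).round(4))
cv2.imwrite("pics/w5c.png",cv2.resize(cv2.imread("pics/w5.png")[100:340,120:440],(800,600),interpolation=cv2.INTER_CUBIC))
```

```text
t 14.28 pos [ 0.4395 -0.1407  0.2445] F [ 0.4  1.  -0.1] M [-0.02 -0.02  0.  ] w 0.0849
yaw 61.82 lin mm [-27.1 -26.8  -6.2] rot [ 0.4  -1.04  3.81]
0.78 3498 [[206.0, 199.0], [211.0, 133.0], [267.0, 137.0], [262.0, 203.0]] [ 0.401  -0.1522  0.095 ]
0.16 4708 [[352.0, 99.0], [396.0, 39.0], [449.0, 79.0], [405.0, 139.0]] [ 0.4072 -0.0186  0.095 ]
```

View pics/w5c.png

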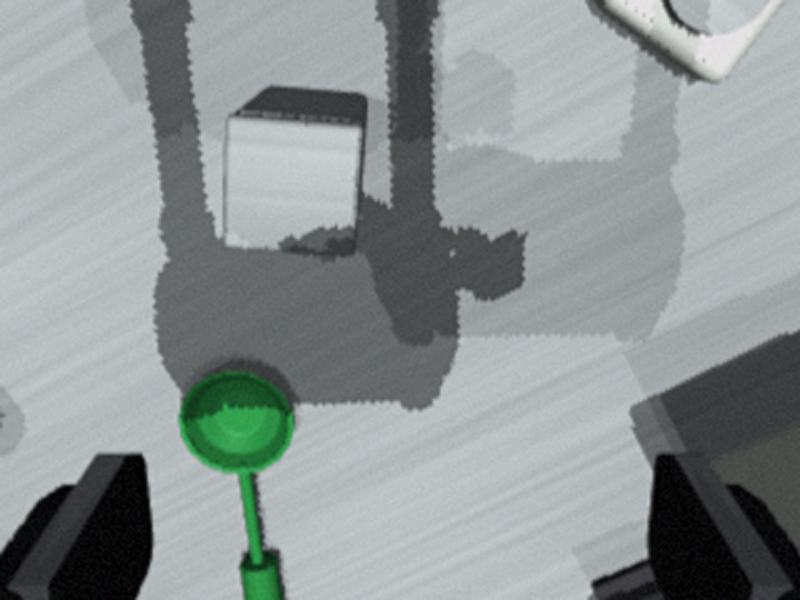

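The tin's top face corners are at full-frame ≈(211,146),(265,149),(263,201),(210,198).

Run:
```python
from h import *
P=np.array([onz("wrist",p,.095)[:2] for p in ((211.2,146.4),(264.8,149.2),(262.8,201.2),(210,198.4))])
print(P.round(4),P.mean(0)); e=[P[1]-P[0],P[2]-P[1],P[3]-P[2],P[0]-P[3]]
y=[np.degrees(np.arctan2(v[1],v[0]))%90 for v in e]; print([np.linalg.norm(v).round(4) for v in e],y)
goto((*P.mean(0),.15),np.mean(y))
goto((*P.mean(0),.15),58)
```

```text
[[ 0.3779 -0.1607]
 [ 0.3988 -0.1261]
 [ 0.4341 -0.1473]
 [ 0.4123 -0.1829]] [ 0.40577156 -0.15423983]
[np.float64(0.0405), np.float64(0.0412), np.float64(0.0418), np.float64(0.0409)] [np.float64(58.88758805789672), np.float64(59.007642606629695), np.float64(58.53015781610489), np.float64(57.07957223685074)]
t 14.38 pos [ 0.4403 -0.1404  0.2455] F [ 0.  -0.2 -0.6] M [0.   0.   0.01] w 0.0848
yaw 61.92 lin mm [-30.1 -24.8  94.8] rot [ 0.53 -1.04  3.54]
t 14.38 pos [ 0.4403 -0.1404  0.2455] F [ 0.  -0.2 -0.6] M [0.   0.   0.01] w 0.0848
yaw 61.92 lin mm [-30.1 -24.8  94.8] rot [ 0.53 -1.04  3.92]
```

Request:
{"api": "send_rows", "payload": {"plan": [{"delta_rot": [0.5, -1.0, 3.5], "linear": [0, 0, 0], "fingers": 0.085}, {"delta_rot": [0, 0, 0], "linear": [-0.0285, -0.0265, 0], "fingers": 0.085}, {"delta_rot": [0, 0, 0], "linear": [0, 0, 0.03], "fingers": 0.085}, {"delta_rot": [0, 0, 0], "linear": [0, 0, 0.03], "fingers": 0.085}, {"delta_rot": [0, 0, 0], "linear": [0, 0, 0.02], "fingers": 0.085}]}}

```text
clock: 14.8
position: [0.4156, -0.1509, 0.1729]
ee_rot: [0.011, 0.871, 0.492, 0.008]
contact_force: [0.0, -0.1, -0.0]
width: 0.085
```

Run:
```python
from h import *
settle((.4055,-.154,.085),58.4)
```

```text
t 15.05 pos [ 0.4164 -0.1518  0.1747] F [ 0.8 -0.2  0.7] M [0.   0.02 0.  ] w 0.0848
yaw 58.88 lin mm [ -7.8 -10.7  89.4] rot [ 1.57 -0.19  0.47]
```

Request:
{"api": "send_rows", "payload": {"plan": [{"delta_rot": [1.55, -0.2, 0.4], "linear": [-0.008, -0.0085, 0], "fingers": 0.085}, {"delta_rot": [0, 0, 0], "linear": [0, 0, 0.015], "fingers": 0.085}, {"delta_rot": [0, 0, 0], "linear": [0, 0, 0.015], "fingers": 0.085}]}}

```text
clock: 15.3
position: [0.4116, -0.1567, 0.1516]
ee_rot: [0.007, 0.872, 0.489, 0.004]
contact_force: [0.1, -0.3, -0.5]
width: 0.0847
```

Run:
```python
from h import *
settle((.4055,-.154,.085),58.4)
```

```text
t 15.55 pos [ 0.4105 -0.1562  0.1509] F [ 0.9  0.6 -0.4] M [-0.04  0.03 -0.01] w 0.0852
yaw 58.6 lin mm [-0.8 -6.3 65.8] rot [ 0.77 -0.01  0.2 ]
```

Request:
{"api": "send_rows", "payload": {"plan": [{"delta_rot": [0.8, 0, 0.2], "linear": [-0.001, -0.006, 0], "fingers": 0.085}, {"delta_rot": [0, 0, 0], "linear": [0, 0, 0.015], "fingers": 0.085}, {"delta_rot": [0, 0, 0], "linear": [0, 0, 0.015], "fingers": 0.085}]}}

```text
clock: 15.8
position: [0.4083, -0.1556, 0.1257]
ee_rot: [0.004, 0.873, 0.488, 0.003]
contact_force: [0.6, -0.2, -0.3]
width: 0.085
```

Run:
```python
from h import *
settle((.4055,-.154,.085),58.4)
```

```text
t 16.05 pos [ 0.4079 -0.1554  0.1254] F [ 0.1  0.  -0.1] M [-0.02 -0.02  0.01] w 0.085
yaw 58.42 lin mm [-0.1 -3.2 40.4] rot [ 0.47 -0.03  0.01]
```

Request:
{"api": "send_rows", "payload": {"plan": [{"delta_rot": [0.4, 0, 0], "linear": [0, -0.003, 0.01], "fingers": 0.085}, {"delta_rot": [0, 0, 0], "linear": [0, 0, 0.018], "fingers": 0.085}, {"delta_rot": [0, 0, 0], "linear": [0, 0, 0.016], "fingers": 0.085}]}}

```text
clock: 16.3
position: [0.4093, -0.156, 0.0846]
ee_rot: [0.006, 0.873, 0.488, 0.004]
contact_force: [0.9, 0.1, 0.0]
width: 0.085
```

Run:
```python
from h import *
settle((.4055,-.154,.085),58.4)
```

```text
t 16.55 pos [ 0.4092 -0.156   0.0851] F [-1.   0.3  0.3] M [ 0.03  0.04 -0.03] w 0.0851
yaw 58.42 lin mm [-0.2 -4.1  0. ] rot [ 0.67 -0.05  0.02]
```

Request:
{"api": "send_rows", "payload": {"plan": [{"delta_rot": [0.7, 0, 0], "linear": [0, -0.004, 0], "fingers": 0.085}, {"delta_rot": [0, 0, 0], "linear": [0, 0, 0], "fingers": 0.06}, {"delta_rot": [0, 0, 0], "linear": [0, 0, 0], "fingers": 0.035}, {"delta_rot": [0, 0, 0], "linear": [0, 0, 0], "fingers": 0.03}, {"delta_rot": [0, 0, 0], "linear": [0, 0, 0], "fingers": 0.03}, {"delta_rot": [0, 0, 0], "linear": [0, 0, 0], "fingers": 0.03}], "force": 50}}

```text
clock: 17.05
position: [0.4074, -0.155, 0.0884]
ee_rot: [0.002, 0.873, 0.488, 0.002]
contact_force: [0.1, 0.5, -1.3]
width: 0.0412
```

Run:
```python
from h import *
settle((.4055,-.154,.085),58.4)
```

```text
t 17.3 pos [ 0.4073 -0.1549  0.0881] F [-0.5  1.1  0.1] M [ 0.01  0.03 -0.05] w 0.0416
yaw 58.44 lin mm [-0.2 -2.   3.1] rot [ 0.26 -0.04  0.04]
```

Request:
{"api": "send_rows", "payload": {"plan": [{"delta_rot": [0.2, 0, 0], "linear": [0, 0, -0.015], "fingers": 0.03}, {"delta_rot": [0, 0, 0], "linear": [0, 0, -0.03], "fingers": 0.03}, {"delta_rot": [0, 0, 0], "linear": [0, 0, -0.035], "fingers": 0.03}, {"delta_rot": [0, 0, 0], "linear": [0, 0, -0.035], "fingers": 0.03}, {"delta_rot": [0, 0, 0], "linear": [0, 0, -0.035], "fingers": 0.03}, {"delta_rot": [0, 0, 0], "linear": [0, 0, -0.02], "fingers": 0.03}, {"delta_rot": [0, 0, -6], "linear": [0, 0, 0], "fingers": 0.03}, {"delta_rot": [0, 0, -6], "linear": [0, 0, 0], "fingers": 0.03}, {"delta_rot": [0, 0, -6], "linear": [0, 0, 0], "fingers": 0.03}, {"delta_rot": [0, 0, -6], "linear": [0, 0, 0], "fingers": 0.03}, {"delta_rot": [0, 0, -6], "linear": [0, 0, 0], "fingers": 0.03}]}}

```text
clock: 18.22
position: [0.4052, -0.1534, 0.2651]
ee_rot: [-0.003, 0.709, 0.706, -0.0]
contact_force: [0.3, 0.2, -1.2]
width: 0.0416
```

Run:
```python
from h import *
settle((.608,.059,.26),89.1,2)
```

```text
t 18.32 pos [ 0.4051 -0.1533  0.2649] F [-0.2 -0.7 -1.3] M [-0.02 -0.02 -0.06] w 0.0417
yaw 89.42 lin mm [214.4 200.8   4.9] rot [-0.27 -0.25  0.32]
```

Request:
{"api": "send_rows", "payload": {"plan": [{"delta_rot": [-0.3, -0.2, 0.3], "linear": [0.01, 0.01, 0], "fingers": 0.03}, {"delta_rot": [0, 0, 0], "linear": [0.023, 0.0215, 0], "fingers": 0.03}, {"delta_rot": [0, 0, 0], "linear": [0.023, 0.0215, 0], "fingers": 0.03}, {"delta_rot": [0, 0, 0], "linear": [0.023, 0.0215, 0], "fingers": 0.03}, {"delta_rot": [0, 0, 0], "linear": [0.023, 0.0215, 0], "fingers": 0.03}, {"delta_rot": [0, 0, 0], "linear": [0.023, 0.0215, 0], "fingers": 0.03}, {"delta_rot": [0, 0, 0], "linear": [0.023, 0.0215, 0], "fingers": 0.03}, {"delta_rot": [0, 0, 0], "linear": [0.023, 0.0215, 0], "fingers": 0.03}, {"delta_rot": [0, 0, 0], "linear": [0.023, 0.0215, 0], "fingers": 0.03}, {"delta_rot": [0, 0, 0], "linear": [0.018, 0.015, 0], "fingers": 0.03}]}}

```text
clock: 19.15
position: [0.6129, 0.0582, 0.2599]
ee_rot: [-0.002, 0.727, 0.686, -0.003]
contact_force: [0.5, 0.5, 0.4]
width: 0.0418
```

Run:
```python
from h import *
settle((.608,.059,.26),89.1)
```

```text
t 19.4 pos [0.6106 0.0559 0.26  ] F [-1.4 -1.2 -1.9] M [ 0.05 -0.02  0.03] w 0.0417
yaw 86.75 lin mm [ 2.9 -2.7  0. ] rot [-0.57  0.18 -2.35]
```

Request:
{"api": "send_rows", "payload": {"plan": [{"delta_rot": [-0.5, 0.2, -2.3], "linear": [0.003, -0.003, 0], "fingers": 0.03}, {"delta_rot": [0, 0, 0], "linear": [0, 0, 0.018], "fingers": 0.03}, {"delta_rot": [0, 0, 0], "linear": [0, 0, 0.018], "fingers": 0.03}]}}

```text
clock: 19.65
position: [0.6076, 0.0562, 0.2276]
ee_rot: [0.003, 0.715, 0.699, 0.002]
contact_force: [-0.7, 0.6, -1.6]
width: 0.0416
```

Run:
```python
from h import *
settle((.608,.059,.163),89.1)
```

```text
t 19.9 pos [0.6084 0.0566 0.2282] F [ 0.1  0.6 -0.7] M [ 0.06 -0.02 -0.04] w 0.0414
yaw 88.82 lin mm [ 2.4 -0.8 65.2] rot [ 0.36  0.03 -0.28]
```

Request:
{"api": "send_rows", "payload": {"plan": [{"delta_rot": [0.35, 0, -0.3], "linear": [0.002, -0.001, 0.01], "fingers": 0.03}, {"delta_rot": [0, 0, 0], "linear": [0, 0, 0.016], "fingers": 0.03}, {"delta_rot": [0, 0, 0], "linear": [0, 0, 0.016], "fingers": 0.03}, {"delta_rot": [0, 0, 0], "linear": [0, 0, 0.012], "fingers": 0.03}]}}

```text
clock: 20.23
position: [0.6119, 0.058, 0.1793]
ee_rot: [0.005, 0.713, 0.701, 0.005]
contact_force: [0.5, 0.4, -1.2]
width: 0.0418
```

Run:
```python
from h import *
settle((.608,.059,.163),89.1)
```

```text
t 20.48 pos [0.6124 0.058  0.1806] F [-0.9  1.3 -0.6] M [-0.03  0.05  0.03] w 0.0419
yaw 89.04 lin mm [ 1.  -4.6 17.5] rot [ 0.89  0.03 -0.06]
```

Request:
{"api": "send_rows", "payload": {"plan": [{"delta_rot": [0.9, 0, 0], "linear": [0.001, -0.0045, 0.004], "fingers": 0.03}, {"delta_rot": [0, 0, 0], "linear": [0, 0, 0.006], "fingers": 0.03}]}}

```text
clock: 20.65
position: [0.6096, 0.0592, 0.1733]
ee_rot: [0.002, 0.713, 0.701, 0.002]
contact_force: [-0.4, -0.2, -1.6]
width: 0.0417
```

Run:
```python
from h import *
settle((.608,.059,.163),89.1)
```

```text
t 20.9 pos [0.6093 0.0589 0.1724] F [ 0.1 -0.1 -0.7] M [-0.04  0.01  0.02] w 0.0418
yaw 89.03 lin mm [ 0.  -1.3  9.4] rot [ 0.21  0.04 -0.07]
```

Request:
{"api": "send_rows", "payload": {"plan": [{"delta_rot": [0.2, 0, 0], "linear": [0, -0.001, 0.004], "fingers": 0.03}, {"delta_rot": [0, 0, 0], "linear": [0, -0.001, 0.004], "fingers": 0.03}]}}

```text
clock: 21.07
position: [0.6081, 0.0589, 0.1651]
ee_rot: [0.001, 0.713, 0.701, 0.001]
contact_force: [-0.6, 0.0, -1.6]
width: 0.0422
```

Run:
```python
from h import *
settle((.608,.059,.163),89.1)
```

```text
t 21.32 pos [0.6079 0.059  0.1651] F [-0.   1.2 -1.3] M [ 0.05 -0.07  0.01] w 0.0413
yaw 89.03 lin mm [0.  0.1 2.1] rot [ 0.12  0.04 -0.07]
```

Request:
{"api": "send_rows", "payload": {"plan": [{"delta_rot": [0, 0, 0], "linear": [0, 0, 0.0022], "fingers": 0.03}]}}

```text
clock: 21.4
position: [0.6084, 0.0589, 0.1634]
ee_rot: [0.001, 0.713, 0.701, 0.001]
contact_force: [-0.5, -0.2, -0.3]
width: 0.0416
```

Run:
```python
from h import *
settle((.608,.059,.162),89.1)
```

```text
t 21.65 pos [0.608  0.059  0.1629] F [ 1.  -0.3 -0.9] M [ 0.01 -0.02  0.01] w 0.0417
yaw 89.03 lin mm [0.  0.  0.9] rot [ 0.13  0.04 -0.07]
```

Request:
{"api": "send_rows", "payload": {"plan": [{"delta_rot": [0, 0, 0], "linear": [0, 0, 0.0015], "fingers": 0.03}]}}

```text
clock: 21.73
position: [0.6082, 0.059, 0.1618]
ee_rot: [0.001, 0.713, 0.701, 0.001]
contact_force: [-0.1, -0.7, -0.4]
width: 0.0419
```

Run:
```python
from h import *
settle((.608,.059,.162),89.1)
```

```text
t 21.98 pos [0.6081 0.059  0.1616] F [-0.5  1.1 -0.3] M [-0.02 -0.04 -0.03] w 0.0416
yaw 89.03 lin mm [ 0.  -0.1 -0.4] rot [ 0.16  0.04 -0.07]
```

The tin is touching down. I'll release it and rise.

Request:
{"api": "send_rows", "payload": {"plan": [{"delta_rot": [0, 0, 0], "linear": [0, 0, 0], "fingers": 0.05}, {"delta_rot": [0, 0, 0], "linear": [0, 0, 0], "fingers": 0.062}, {"delta_rot": [0, 0, 0], "linear": [0, 0, 0], "fingers": 0.062}, {"delta_rot": [0, 0, 0], "linear": [0, 0, -0.015], "fingers": 0.062}, {"delta_rot": [0, 0, 0], "linear": [0, 0, -0.03], "fingers": 0.062}, {"delta_rot": [0, 0, 0], "linear": [0, 0, -0.035], "fingers": 0.07}, {"delta_rot": [0, 0, 0], "linear": [0, 0, -0.035], "fingers": 0.085}, {"delta_rot": [0, 0, 0], "linear": [-0.015, -0.02, -0.01], "fingers": 0.085}, {"delta_rot": [0, 0, 0], "linear": [-0.033, -0.018, 0], "fingers": 0.085}, {"delta_rot": [0, 0, 0], "linear": [-0.036, -0.018, 0], "fingers": 0.085}, {"delta_rot": [0, 0, 0], "linear": [-0.036, -0.018, 0], "fingers": 0.085}, {"delta_rot": [0, 0, 0], "linear": [-0.036, -0.018, 0], "fingers": 0.085}]}}

```text
clock: 22.98
position: [0.5146, -0.0934, 0.2921]
ee_rot: [0.002, 0.708, 0.706, 0.003]
contact_force: [0.6, -0.7, -0.1]
width: 0.0848
```

Request:
{"api": "send_rows", "payload": {"plan": [{"delta_rot": [0, 0, 0], "linear": [-0.036, -0.01, 0], "fingers": 0.085}, {"delta_rot": [0, 0, 0], "linear": [-0.036, -0.01, 0], "fingers": 0.085}, {"delta_rot": [0, 0, 0], "linear": [-0.036, -0.01, 0], "fingers": 0.085}, {"delta_rot": [0, 0, 0], "linear": [-0.036, -0.01, 0], "fingers": 0.085}, {"delta_rot": [0, 0, 0], "linear": [-0.036, -0.01, 0], "fingers": 0.085}, {"delta_rot": [0, 0, 0], "linear": [-0.036, -0.01, 0], "fingers": 0.085}]}}

```text
clock: 23.48
position: [0.4468, -0.3174, 0.2942]
ee_rot: [0.004, 0.708, 0.706, 0.003]
contact_force: [0.6, 0.1, 0.7]
width: 0.0846
```

Run:
```python
from h import *
settle((.432,-.352,.25),89.1,3)
save("wrist","w6.png"); save("side","s6.png"); save("top","t6.png")
for x in manip.masks_of("jar","wrist")[:2]:
    M=x["pixels"].astype(np.uint8); print(round(x["p"],2),M.sum(),np.round(x["extent"]),cv2.boundingRect(M))
```

```text
t 23.63 pos [ 0.4468 -0.3183  0.2936] F [-0.2  0.2 -0.7] M [-0.02 -0.01 -0.05] w 0.0855
yaw 89.62 lin mm [-33.8 -15.   43.5] rot [0.51 0.01 0.52]
0.61 2077 [209. 141. 262. 197.] (210, 140, 51, 57)
```

Run:
```python
import cv2,numpy as np
w=cv2.imread("pics/w6.png");s=cv2.imread("pics/s6.png");t=cv2.imread("pics/t6.png")
f=lambda a,n:cv2.resize(a,n,interpolation=cv2.INTER_CUBIC)
c=np.zeros((600,800,3),np.uint8)
c[:300,:400]=f(w[110:230,160:320],(400,300)); c[:300,400:]=f(s[130:280,220:420],(400,300)); c[300:,:400]=f(t[120:240,200:360],(400,300)); c[300:,400:]=f(w,(400,300))
cv2.imwrite("pics/m6.png",c)
```

```text
(no output)
```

View pics/m6.png

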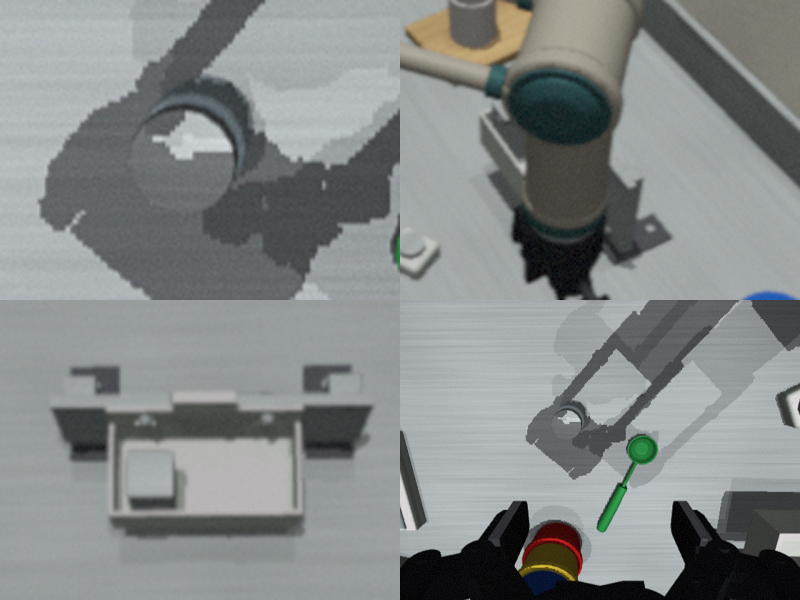

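The tin stands upright in the left half of the caddy. The jar cap is centred at wrist ≈(233.6,174).

Run:
```python
from h import *
p=onz("wrist",(233.6,174),.095); print(p)
goto((p[0],p[1],.085),89.1)
```

```text
[ 0.43508379 -0.35502234  0.095     ]
t 23.83 pos [ 0.4481 -0.3144  0.2939] F [-0.3 -0.1  0.1] M [-0.03  0.   -0.02] w 0.0847
yaw 89.97 lin mm [-40.7 -14.9 208.7] rot [ 0.53 -0.04  0.87]
```

Request:
{"api": "send_rows", "payload": {"plan": [{"delta_rot": [0.5, 0, 0.8], "linear": [-0.022, -0.007, 0], "fingers": 0.085}, {"delta_rot": [0, 0, 0], "linear": [-0.022, -0.007, 0.01], "fingers": 0.085}, {"delta_rot": [0, 0, 0], "linear": [0, 0, 0.035], "fingers": 0.085}, {"delta_rot": [0, 0, 0], "linear": [0, 0, 0.035], "fingers": 0.085}, {"delta_rot": [0, 0, 0], "linear": [0, 0, 0.035], "fingers": 0.085}, {"delta_rot": [0, 0, 0], "linear": [0, 0, 0.02], "fingers": 0.085}]}}

```text
clock: 24.33
position: [0.4427, -0.3544, 0.1636]
ee_rot: [0.01, 0.707, 0.708, 0.001]
contact_force: [-0.4, 0.1, 0.0]
width: 0.0847
```

Run:
```python
from h import *
settle((.434,-.359,.085),89.1)
```

```text
t 24.58 pos [ 0.4445 -0.3572  0.1683] F [-0.4 -0.3  0.5] M [-0.05 -0.03 -0.05] w 0.085
yaw 90.02 lin mm [ -0.3 -12.2  83.1] rot [1.2  1.01 0.93]
```

Request:
{"api": "send_rows", "payload": {"plan": [{"delta_rot": [1.2, 1.0, 0.9], "linear": [0, -0.0105, 0], "fingers": 0.085}, {"delta_rot": [0, 0, 0], "linear": [0, 0, 0.02], "fingers": 0.085}, {"delta_rot": [0, 0, 0], "linear": [0, 0, 0.02], "fingers": 0.085}]}}

```text
clock: 24.83
position: [0.4402, -0.3616, 0.1388]
ee_rot: [0.011, 0.712, 0.703, -0.0]
contact_force: [0.3, 0.1, -1.4]
width: 0.0849
```

Run:
```python
from h import *
settle((.434,-.359,.085),89.1)
```

```text
t 25.08 pos [ 0.4393 -0.361   0.1378] F [-0. -0. -1.] M [ 0.04 -0.02 -0.01] w 0.0849
yaw 89.25 lin mm [ 2.6 -6.  52.7] rot [0.73 0.77 0.16]
```

Request:
{"api": "send_rows", "payload": {"plan": [{"delta_rot": [0.7, 0.75, 0.15], "linear": [0.002, -0.006, 0], "fingers": 0.085}, {"delta_rot": [0, 0, 0], "linear": [0, 0, 0.016], "fingers": 0.085}, {"delta_rot": [0, 0, 0], "linear": [0, 0, 0.016], "fingers": 0.085}, {"delta_rot": [0, 0, 0], "linear": [0, 0, 0.016], "fingers": 0.085}]}}

```text
clock: 25.42
position: [0.4371, -0.3633, 0.0983]
ee_rot: [0.008, 0.712, 0.702, -0.0]
contact_force: [0.7, 1.4, 0.2]
width: 0.085
```

Run:
```python
from h import *
settle((.434,-.359,.085),89.1)
```

```text
t 25.67 pos [ 0.4369 -0.3629  0.0979] F [ 0.3  0.2 -0.1] M [-0.04  0.02  0.02] w 0.0853
yaw 89.12 lin mm [ 4.  -3.  12.9] rot [0.57 0.6  0.03]
```

Request:
{"api": "send_rows", "payload": {"plan": [{"delta_rot": [0.6, 0.6, 0], "linear": [0.003, -0.003, 0.004], "fingers": 0.085}, {"delta_rot": [0, 0, 0], "linear": [0, 0, 0.012], "fingers": 0.07}, {"delta_rot": [0, 0, 0], "linear": [0, 0, 0], "fingers": 0.05}, {"delta_rot": [0, 0, 0], "linear": [0, 0, 0], "fingers": 0.033}, {"delta_rot": [0, 0, 0], "linear": [0, 0, 0], "fingers": 0.033}, {"delta_rot": [0, 0, 0], "linear": [0, 0, 0], "fingers": 0.033}, {"delta_rot": [0, 0, 0], "linear": [0, 0, 0], "fingers": 0.033}], "force": 50}}

```text
clock: 26.25
position: [0.4358, -0.3621, 0.0876]
ee_rot: [0.003, 0.712, 0.702, -0.0]
contact_force: [-1.3, -0.1, -1.4]
width: 0.0391
```

Run:
```python
from h import *
settle((.434,-.359,.085),89.1)
```

```text
t 26.5 pos [ 0.4356 -0.3619  0.0872] F [ 0.9 -0.5 -1.4] M [-0.    0.02 -0.  ] w 0.0397
yaw 89.15 lin mm [ 2.9 -1.7  2.1] rot [0.22 0.28 0.05]
```

Request:
{"api": "send_rows", "payload": {"plan": [{"delta_rot": [0, 0, 0], "linear": [0, 0, -0.01], "fingers": 0.033}, {"delta_rot": [0, 0, 0], "linear": [0, 0, -0.02], "fingers": 0.033}, {"delta_rot": [0, 0, 0], "linear": [0, 0, -0.03], "fingers": 0.033}, {"delta_rot": [0, 0, 0], "linear": [0, 0, -0.035], "fingers": 0.033}, {"delta_rot": [0, 0, 0], "linear": [0, 0, -0.035], "fingers": 0.033}, {"delta_rot": [0, 0, 0], "linear": [0, 0, -0.03], "fingers": 0.033}, {"delta_rot": [0, 0, 0], "linear": [0, 0, -0.02], "fingers": 0.033}]}}

```text
clock: 27.08
position: [0.4319, -0.3577, 0.2712]
ee_rot: [-0.006, 0.712, 0.702, -0.0]
contact_force: [0.1, -0.4, -1.6]
width: 0.0395
```

Run:
```python
from h import *
settle((.606,-.044,.265),89.1,3)
for n in ("side","top"):
    save(n,n[0]+"7.png")
    for x in manip.masks_of("jar",n)[:1]:
        M=x["pixels"].astype(np.uint8); print(n,round(x["p"],2),M.sum(),np.round(x["extent"]))
z=manip.get_state()["position"]
g=[np.array(z)+[0,0,h] for h in (-.087,.008)]
print("expected bottom/top px side",proj("side",np.array(g)).round(1).tolist(),"top",proj("top",np.array(g)).round(1).tolist())
```

```text
t 27.23 pos [ 0.432  -0.3579  0.2697] F [ 0.2 -0.5 -3.2] M [-0.01 -0.01 -0.05] w 0.0393
yaw 89.14 lin mm [316.4 169.3   5.6] rot [-0.43 -0.4   0.04]
side 0.65 512 [287. 298. 313. 340.]
top 0.57 171 [444. 260. 467. 276.]
expected bottom/top px side [[298.6, 329.4], [300.8, 306.6]] top [[455.8, 263.3], [472.0, 258.3]]
```

Request:
{"api": "send_rows", "payload": {"plan": [{"delta_rot": [-0.4, -0.4, 0], "linear": [0.012, 0.006, 0], "fingers": 0.033}, {"delta_rot": [0, 0, 0], "linear": [0.03, 0.016, 0], "fingers": 0.033}, {"delta_rot": [0, 0, 0], "linear": [0.03, 0.016, 0], "fingers": 0.033}, {"delta_rot": [0, 0, 0], "linear": [0.03, 0.016, 0], "fingers": 0.033}, {"delta_rot": [0, 0, 0], "linear": [0.03, 0.016, 0], "fingers": 0.033}, {"delta_rot": [0, 0, 0], "linear": [0.03, 0.016, 0], "fingers": 0.033}, {"delta_rot": [0, 0, 0], "linear": [0.03, 0.016, 0], "fingers": 0.033}, {"delta_rot": [0, 0, 0], "linear": [0.03, 0.016, 0], "fingers": 0.033}, {"delta_rot": [0, 0, 0], "linear": [0.03, 0.016, 0], "fingers": 0.033}, {"delta_rot": [0, 0, 0], "linear": [0.03, 0.016, 0], "fingers": 0.033}, {"delta_rot": [0, 0, 0], "linear": [0.022, 0.012, 0], "fingers": 0.033}, {"delta_rot": [0, 0, 0], "linear": [0.01, 0.004, 0], "fingers": 0.033}]}}

```text
clock: 28.43
position: [0.6025, -0.0218, 0.248]
ee_rot: [-0.02, 0.715, 0.699, -0.003]
contact_force: [-0.1, 0.6, -0.7]
width: 0.0397
```

Run:
```python
from h import *
settle((.606,-.0445,.265),89.1)
```

```text
t 28.68 pos [ 0.6009 -0.0269  0.249 ] F [ 0.4 -1.4 -0.9] M [-0.01 -0.07 -0.04] w 0.0395
yaw 88.48 lin mm [-17.2   5.  -16.5] rot [-1.92 -1.16 -0.6 ]
```

Request:
{"api": "send_rows", "payload": {"plan": [{"delta_rot": [-1.9, -1.15, -0.6], "linear": [-0.017, 0.005, 0], "fingers": 0.033}, {"delta_rot": [0, 0, 0], "linear": [0, 0, 0], "fingers": 0.033}]}}

```text
clock: 28.85
position: [0.6043, -0.0466, 0.2482]
ee_rot: [0.0, 0.713, 0.701, -0.001]
contact_force: [-0.2, -0.3, -1.2]
width: 0.0395
```

Run:
```python
from h import *
settle((.606,-.0445,.162),89.1)
```

```text
t 29.1 pos [ 0.6048 -0.0437  0.2483] F [-0.1  0.3 -1.7] M [ 0.03 -0.03  0.01] w 0.0396
yaw 89.05 lin mm [-1.   1.3 86.3] rot [-0.07 -0.12 -0.05]
```

Request:
{"api": "send_rows", "payload": {"plan": [{"delta_rot": [0, 0, 0], "linear": [-0.001, 0.001, 0.012], "fingers": 0.033}, {"delta_rot": [0, 0, 0], "linear": [0, 0, 0.018], "fingers": 0.033}, {"delta_rot": [0, 0, 0], "linear": [0, 0, 0.018], "fingers": 0.033}, {"delta_rot": [0, 0, 0], "linear": [0, 0, 0.012], "fingers": 0.033}]}}

```text
clock: 29.43
position: [0.6085, -0.0447, 0.1911]
ee_rot: [0.002, 0.713, 0.701, 0.004]
contact_force: [-0.3, 0.1, -1.0]
width: 0.0392
```

Run:
```python
from h import *
settle((.606,-.0445,.162),89.1)
```

```text
t 29.68 pos [ 0.6096 -0.0449  0.1932] F [-1.1 -0.4 -1.5] M [ 0.01  0.01 -0.03] w 0.0395
yaw 88.98 lin mm [ 0.3 -3.9 31.2] rot [ 0.61 -0.09 -0.12]
```

Request:
{"api": "send_rows", "payload": {"plan": [{"delta_rot": [0.6, 0, 0], "linear": [0, -0.004, 0.002], "fingers": 0.033}, {"delta_rot": [0, 0, 0], "linear": [0, -0.001, 0.01], "fingers": 0.033}, {"delta_rot": [0, 0, 0], "linear": [0, 0, 0.01], "fingers": 0.033}]}}

```text
clock: 29.93
position: [0.6074, -0.0452, 0.1752]
ee_rot: [0.003, 0.713, 0.701, 0.003]
contact_force: [-0.6, 0.1, -0.8]
width: 0.0396
```

Run:
```python
from h import *
settle((.606,-.0445,.162),89.1)
```

```text
t 30.18 pos [ 0.6071 -0.0452  0.1747] F [-0.1  0.1 -0.9] M [ 0.03 -0.   -0.05] w 0.0394
yaw 88.99 lin mm [ 0.7 -1.2 12.7] rot [ 0.42 -0.02 -0.11]
```

Request:
{"api": "send_rows", "payload": {"plan": [{"delta_rot": [0.4, 0, 0], "linear": [0, -0.001, 0.005], "fingers": 0.033}, {"delta_rot": [0, 0, 0], "linear": [0, 0, 0.005], "fingers": 0.033}]}}

```text
clock: 30.35
position: [0.6072, -0.0454, 0.1657]
ee_rot: [0.001, 0.713, 0.701, 0.001]
contact_force: [-0.2, -1.0, -1.2]
width: 0.0397
```

Run:
```python
from h import *
settle((.606,-.0445,.162),89.1)
```

```text
t 30.6 pos [ 0.607  -0.0453  0.1657] F [ 0.7 -0.3 -2.4] M [ 0.02 -0.04 -0.01] w 0.0396
yaw 88.98 lin mm [ 0.8 -1.   3.7] rot [ 0.16  0.01 -0.12]
```

Request:
{"api": "send_rows", "payload": {"plan": [{"delta_rot": [0.1, 0, 0], "linear": [0, 0, 0.0035], "fingers": 0.033}]}}

```text
clock: 30.68
position: [0.6075, -0.0454, 0.1629]
ee_rot: [0.001, 0.713, 0.701, 0.001]
contact_force: [-0.5, 0.4, -1.3]
width: 0.0397
```

Run:
```python
from h import *
settle((.606,-.0445,.161),89.1)
```

```text
t 30.93 pos [ 0.607  -0.0453  0.1622] F [ 0.1 -0.7 -0.8] M [-0.1   0.01 -0.02] w 0.0396
yaw 88.98 lin mm [ 0.8 -1.   1.2] rot [ 0.06  0.01 -0.12]
```

Request:
{"api": "send_rows", "payload": {"plan": [{"delta_rot": [0, 0, 0], "linear": [0, 0, 0.0015], "fingers": 0.033}]}}

```text
clock: 31.02
position: [0.6072, -0.0454, 0.161]
ee_rot: [0.001, 0.713, 0.701, 0.001]
contact_force: [0.3, 0.5, -1.8]
width: 0.0397
```

Run:
```python
from h import *
settle((.606,-.0445,.161),89.1)
```

```text
t 31.27 pos [ 0.607  -0.0453  0.1607] F [-0.1  0.3 -2.1] M [-0.03  0.    0.02] w 0.0395
yaw 88.98 lin mm [ 0.8 -1.  -0.3] rot [ 0.06  0.01 -0.12]
```

Request:
{"api": "send_rows", "payload": {"plan": [{"delta_rot": [0, 0, 0], "linear": [0, 0, 0.0015], "fingers": 0.033}]}}

```text
clock: 31.35
position: [0.6072, -0.0454, 0.1596]
ee_rot: [0.001, 0.713, 0.701, 0.001]
contact_force: [-1.9, 0.3, 6.8]
width: 0.0395
```

Run:
```python
from h import *
for i in range(6): manip.get_image("wrist"); print(np.round(manip.get_state()["contact_force"],1),np.round(manip.get_state()["position"],4))
```

```text
[-1.3  0.5  1.2] [ 0.6071 -0.0453  0.1596]
[-0.5 -0.4  1.1] [ 0.6071 -0.0453  0.1596]
[-0.2  0.2  2.3] [ 0.6071 -0.0453  0.1595]
[-1.4 -0.1  0.4] [ 0.6071 -0.0453  0.1595]Traceback (most recent call last):
  File "<stdin>", line 2, in <module>
ValueError: 200 camera calls are used up
```

The jar has touched down (Fz +1). The camera calls are used up, so the withdrawal has to go by force and width readings: open, rise straight up and back away.

Request:
{"api": "send_rows", "payload": {"plan": [{"delta_rot": [0, 0, 0], "linear": [0, 0, 0], "fingers": 0.05}, {"delta_rot": [0, 0, 0], "linear": [0, 0, 0], "fingers": 0.062}, {"delta_rot": [0, 0, 0], "linear": [0, 0, 0], "fingers": 0.062}, {"delta_rot": [0, 0, 0], "linear": [0, 0, -0.01], "fingers": 0.062}, {"delta_rot": [0, 0, 0], "linear": [0, 0, -0.025], "fingers": 0.062}]}}

```text
clock: 31.97
position: [0.6042, -0.0448, 0.1907]
ee_rot: [-0.004, 0.713, 0.701, -0.002]
contact_force: [-0.1, 0.2, 0.1]
width: 0.0619
```

Request:
{"api": "send_rows", "payload": {"plan": [{"delta_rot": [0, 0, 0], "linear": [0, 0, -0.035], "fingers": 0.062}, {"delta_rot": [0, 0, 0], "linear": [0, 0, -0.035], "fingers": 0.062}, {"delta_rot": [0, 0, 0], "linear": [0, 0, -0.035], "fingers": 0.062}, {"delta_rot": [0, 0, 0], "linear": [0, -0.03, 0], "fingers": 0.062}, {"delta_rot": [0, 0, 0], "linear": [0, -0.035, 0], "fingers": 0.062}, {"delta_rot": [0, 0, 0], "linear": [0, -0.035, 0], "fingers": 0.062}, {"delta_rot": [0, 0, 0], "linear": [0, -0.03, 0], "fingers": 0.062}, {"delta_rot": [0, 0, 0], "linear": [0, 0, 0], "fingers": 0.062}, {"delta_rot": [0, 0, 0], "linear": [0, 0, 0], "fingers": 0.062}, {"delta_rot": [0, 0, 0], "linear": [0, 0, 0], "fingers": 0.062}]}}

```text
clock: 32.8
position: [0.4749, -0.0433, 0.3141]
ee_rot: [0.006, 0.713, 0.701, 0.004]
contact_force: [-0.2, -0.1, -0.7]
width: 0.0618
```

```bash
python3 -c "
from h import *
s=manip.get_state(); print(s['clock'],s['width'],np.round(s['contact_force'],1)); print(manip.sign_off())"
```

```text
32.8 0.06178153916910316 [-0.2 -0.1 -0.7]
the job is handed in; nothing more can be done
None
```

I hung the caddy on both pins, then stood the tin (left) and the jar (right) in it, and handed the job in at 32.8 s. I have no picture of the finished scene, because the 200 camera calls ran out just as the jar touched down.

- **Caddy:** it met the stand's face with about 3 N. It then dropped about 20 mm until the pins took its weight at the expected height. The picture after release showed it level, with both pins in the slots.
- **Tin:** a picture taken after release showed it standing upright in the caddy.
- **Jar:** this was judged only by readings. When it touched down, the vertical force went from about −2 N to +1 N, about 1 mm lower than I had worked out. After I opened the fingers and lifted away, the force was near zero.
- **Jar grip:** the fingers closed to 39.7 mm, not the stated 44 mm diameter. I took this to be a narrower cap, and the side view showed the jar centred in the grip.
- **Other things on the bench:** nothing else was touched as far as the force readings showed, and the pictures up to the jar pick show the rest where it was.

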